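Strike the maker's mark and hang up the mallet

TASK

A pendant blank is waiting under the sprung punch of the green marking stand. Take the rawhide mallet out of the organiser (only its head can be reached there, so set it down on the bench and take it again by the handle), strike the punch fully home with one of the mallet's faces in a sharp, square blow and let the punch spring back, then hang the mallet by its ring on the free peg of the hammer tree so that it hangs still. Leave the other hammers and everything else on the bench where they are.

Things in the scene. Friction and masses are not known exactly. Their poses are not given: they have to be found in the camera images.
- mallet: rawhide mallet, 0.4 kg, at the start standing on a face before the organiser, its handle about 130 mm inside a pigeonhole. Origin: centre of its lower face; z up the head's axis, x from the head along the level handle to the ring. It balances 10 mm from the head's axis and stands by itself on either face. Handle flat-sided, 20 mm wide (y), 24 high, centre line at z = 36, from x = 22 to 161 mm
- mallet_head (a point): centre of the mallet's head, 36 mm above either face: an upright cylinder 72 mm tall, two tan rawhide faces 44 mm across and between them a dark iron barrel 46 mm across and 32 mm tall
- mallet_grip (a point): grip point of the mallet's handle, 88 mm from the head's axis: for the blow the gripper must hold the handle within 35 mm of it
- mallet_ring (a point): centre of the steel hanging ring at the handle's end, 176 mm from the head's axis: 8 mm wire, 20 mm hole, 36 mm outside, hole axis along the mallet's y
- organiser: fixed wooden organiser, 180 mm deep (x), 282 wide (y), 166 high, boxes on top up to 200. Origin: centre of its underside; x points into it, its open front is at x = -90. Three pigeonholes at y = -88, 0 and 88 mm, 80 wide, from z = 10 to 95; drawers above. The three hammers stand before it in any order, their handles in the pigeonholes
- stamp_stand: fixed green hand-strike marking stand. Origin: centre of the underside of its base plate (150 by 96 mm, 16 mm thick); the C-frame's column stands at x = 45 mm, its arm is 36 mm wide and 115 mm high, the punch stands at x = -22 mm
- punch_top (a point): centre of the punch's flat strike head, 30 mm across, 160 mm above the bench at rest; it goes straight down when struck and nothing of the stand is higher
- punch (a joint): how far the punch is down, m: 0 at rest, 0.016 home on the blank. Its return spring pushes up with 4 N at rest and 9 N at home. Only a sharp blow makes the mark: in that one stroke the punch must be driven down faster than 0.05 m/s and go past 0.014; leaning on it slowly does nothing
- hammer_tree: fixed hammer tree: steel post (18 mm) with a brass knob, 283 mm high, on a round base 116 mm across and 20 high. Origin: centre of its underside; the free peg points along -y, a bunch of ring gauges hangs on the shorter arm along +y. 100 mm below the free peg runs a 10 mm rubber-sleeved bar: a tool hung with its head on the -x side swings down and comes to rest against it, leaning 8 degrees
- peg_mid (a point): point on the free peg's axis, 65 mm out from the post's axis and 255 mm above the bench; the peg is a steel rod 10 mm thick that rises 6.5 degrees towards its tip
- peg_tip (a point): end of the free peg, 110 mm out from the post's axis
- chasing_hammer: steel chasing hammer with a ball peen, standing on its 32 mm face before the organiser, 75 mm high, dark handle 158 mm long along its x at a height of 40 mm. Origin: centre of its face. Leave alone
- nylon_mallet: small black nylon mallet, head 36 mm across and 64 mm high, handle 163 mm long along its x at a height of 34 mm. Origin: centre of its lower face. Leave alone
- bench_block: steel block 70 by 70 by 22 mm, origin: centre of its underside. Leave alone
- wire_spool: spool of copper wire 58 mm across and 32 mm high, origin: centre of its underside. Leave alone
- findings_tray: wooden tray 120 (x) by 86 (y) by 24 mm with rings, origin: centre of its underside. Leave alone
- flux_jar: amber jar 58 mm across and 85 mm high, origin: centre of its underside. Leave alone
- file_cup: blue cup 64 mm across with needle files up to 180 mm high, origin: centre of its underside. Leave alone

How it is judged (in metres and radians):
On the way, in this order (a step that is already met when the one before it is completed fails the run):
1. the mallet, held by its handle, drives the punch down in a sharp, square blow of the head's face (((velocity of joint punch above 0.05 m/s and value of joint punch above 0.002 m and contact force between mallet and stamp_stand above 0.5 N) or (linear speed of mallet above 0.3 m/s and distance between mallet_head and punch_top below 0.065 m)) and value of joint punch below 0.0125 m and horizontal distance between mallet_head and punch_top below 0.025 m and angle between mallet's own z axis and vertical below 0.3 rad and distance between the grasp point and mallet_grip below 0.04 m).
2. the punch is home on the blank under the mallet (value of joint punch above 0.014 m and contact force between mallet and stamp_stand above 0.5 N and horizontal distance between mallet_head and punch_top below 0.025 m and angle between mallet's own z axis and vertical below 0.3 rad and distance between the grasp point and mallet_grip below 0.04 m).
3. the punch has sprung back up (value of joint punch below 0.0015 m), for 0.1 s.
At the end, for the whole second after the job is handed in: The mallet hangs still and let go on the free peg: peg through its ring (ring centre within 14 mm of the peg sideways and 18 mm below), head down, handle upright within 0.3 rad, under 0.05 m/s and 0.4 rad/s; the punch is back up within 1.5 mm (x of mallet_ring in the frame of peg_mid between -0.014 and 0.014 m and z of mallet_ring in the frame of peg_mid between -0.018 and 0.01 m and y of mallet_ring in the frame of peg_mid between -0.045 and 0.056 m and angle between mallet's own x axis and vertical below 0.3 rad and height (world z) of mallet_head below 0.12 m and contact force between mallet and hammer_tree above 1 N and linear speed of mallet below 0.05 m/s and angular speed of mallet below 0.4 rad/s and value of joint punch below 0.0015 m); the robot touches nothing.
It fails at once if another hammer or a thing on the bench is pushed more than 30 mm or tipped over (distance of any of chasing_hammer, nylon_mallet, bench_block, wire_spool, findings_tray, flux_jar, file_cup from where it was at the start of the episode above 0.03 m or angle between any of chasing_hammer, nylon_mallet, flux_jar, file_cup's own z axis and vertical above 0.6 rad).
It also fails if it takes over 70 s, if anything falls off the work surface, if the arm or the gripper's body presses on something with over 40 N, if the wrist force passes 120 N, or if a joint passes its speed limit or range.

ROBOT

A 6-joint arm with a two-finger parallel gripper is mounted at the origin on the work surface. World frame = base frame: x ahead of the robot, y to its left, z up, the work surface at z = 0. Lengths are in m, angles in degrees, forces in N, time in s.
With the tool pointing down it reaches from about 0.4 to 0.825 m from the base axis. Payload 7 kg.
Tool frame: the origin (TCP) lies on the centre line of the jaws, within the pads' length; the fingertips stand 19 mm ahead of it and the grasp point (between the pads) is the TCP (r.tips_ahead is the distance from the TCP to the fingertips, in m); z points along the fingers, y is the line along which they close (so a half turn about z gives the same grasp; the last joint's range is limited). The gripper opens to 88 mm and grips with 3 to 60 N. Pads are 19 mm wide; open, the fingers measure 130 mm over their backs; the gripper's body (78 mm by 193 mm) begins 47 mm behind the grasp point.
Start: joints at [-54.425, 20.546, 0.682, 0, -70.136, -16.507], TCP at [0.22, -0.638, 0.246] pointing down, gripper open.
Joint ranges: [-176.03, 176.03], [-82.01, 121.73], [-58.28, 71.71], [-173.87, 95.51], [-174.79, -0.11], [-173.66, 173.66]. Speed limits (degrees/s): [136.94, 136.94, 172.46, 180, 180, 180].

INTERFACE

Orientations are given as [roll, pitch, yaw] about the fixed x, y, z axes, in that order (R = Rz(yaw) Ry(pitch) Rx(roll)).
In Python, from plant import r, viewer, close_job gives the robot as it stands. The module is installed in compiled form; this text tells all that it offers.
- The arm moves only by the tool arm_command, never from a script. Its arguments are lists of equal length, an entry for each row: "travel": the shift along the world's x, y, z scaled (see below), a list of three; "delta_rot": the turn, a rotation vector about the world's x, y, z scaled (see below), a list of three. In form: {"travel": [[dx, dy, dz], ...], "delta_rot": [[rx, ry, rz], ...]}. A call has 1 to 20 rows; each row is the pose to reach, as a shift and turn from the pose commanded when the call began; what a row does not reach only later rows make up. The controller multiplies each number of a shift by 0.5 m and each number of a turn by 90 degrees. A row lasts 1/8 s, in which the tool goes at most 62.5 mm and 10.7 degrees, less where a joint would pass 70% of its speed; a pose out of reach is approached as far as the arm can. A call with a number of a shift or a turn outside -1 to 1 is refused whole. A call with a gripper value outside its range is refused whole. "grip" is the opening, from 0 (shut) to 1 (fully open), set as the call begins (left out, the last holds). The fingers move at their own pace and stop on an object; "newtons" is the grip in N (left out, the last holds). Time passes only in rows, so rows that repeat a pose let the fingers close. It gives the time, the measured TCP pose, the force, the opening and the grip force at its end, in the units of the state.
- r.get_state(): the state, without advancing time (a new reading comes with each control period).
- viewer.capture(name): name is "side" or "top"; returns a dict with "img" (384x512x3 uint8, red, green, blue), "camera_matrix" (3x3 intrinsics, pixels), "R" (3x3) and "t" (3): a world point X has camera coordinates R X + t. Camera axes: x right, y down, z forward; pixel columns grow to the right and rows downward; lengths in m; the calibration is good to about 2 mm. A picture is of the moment at which its call begins. There is no depth.
- close_job(): hands the job in; it is judged then, once.
The state is a dict: "time_s": time; "joints": joint angles; "qd": joint speeds; "joint_torque": joint torques, N m; "tcp_pos": TCP position; "eef_rot": TCP orientation; "contact_force": force on the tool from outside, world axes, zero at the start; "moment": the same for the moment, N m; "gripper_width": finger opening in m; "gripper_force": force on a finger pad.
Only numpy, scipy, OpenCV 4.12 (cv2) and the standard library are available. Lean on these libraries where they do the work, as an engineer would, in place of code of your own. Each camera call takes 0.05 s, during which the arm holds its last target. There are 200 camera calls.

## Working session

There is one attempt and no reset: what is moved stays moved. The work goes in short steps, Python scripts to look and compute and a tool call to move; the robot and the scene stay as the last step left them, time stands still between calls to the robot, and variables do not carry over. Pictures are saved under pics/ and viewed, at most 10 in all, crops included, and the job is handed in when it is done.

Besides the shell and the picture viewer there is one more tool, called by a JSON object that holds its "api" and its "payload". arm_command: Moves the arm, as the interface text tells. Shifts and turns lie within -1 to 1; 1 stands for 0.5 m of shift or 90 degrees of turn. Its arguments: {"type":"object","properties":{"travel":{"type":"array"},"delta_rot":{"type":"array"},"grip":{"type":"number"},"newtons":{"type":"number"}},"required":["travel","delta_rot"]}

```bash
mkdir -p pics; cat > h.py <<'E'
import numpy as np, cv2
from plant import r, viewer, close_job
def cap(n, f=None):
    c=viewer.capture(n)
    if f: cv2.imwrite('pics/'+f, c['img'][:,:,::-1])
    return c
def proj(c,X):
    p=np.array(c['camera_matrix'])@(np.array(c['R'])@np.array(X,float)+np.array(c['t'])); return p[:2]/p[2]
def ray(c,uv):
    R=np.array(c['R']);o=-R.T@np.array(c['t']);d=R.T@np.linalg.solve(np.array(c['camera_matrix']),[uv[0],uv[1],1.]);return o,d/np.linalg.norm(d)
def onz(c,uv,z):
    o,d=ray(c,uv);return o+d*(z-o[2])/d[2]
def two(c1,u1,c2,u2):
    o1,d1=ray(c1,u1);o2,d2=ray(c2,u2)
    s=np.linalg.lstsq(np.stack([d1,-d2],1),o2-o1,rcond=None)[0]
    a,b=o1+d1*s[0],o2+d2*s[1];return (a+b)/2,np.linalg.norm(a-b)
E
python3 - <<'E'
from h import *
for n in('side','top'):
    c=cap(n,n+'0.png'); np.savez(n+'0.npz',**c); o,_=ray(c,(256,192)); print(n,o.round(3),np.array(c['R']).round(2).tolist(),np.array(c['camera_matrix'])[0,0])
    cv2.imwrite('pics/'+n+'0b.png',cv2.resize(c['img'][:,:,::-1],(800,600),interpolation=cv2.INTER_CUBIC))
print(r.get_state())
E
```

```text
side [0.218 0.994 1.386] [[-0.95, -0.31, -0.02], [-0.23, 0.73, -0.65], [0.21, -0.61, -0.76]] 497.8545682287134
top [0.225 0.024 1.643] [[0.03, -1.0, 0.0], [-0.98, -0.03, -0.2], [0.2, 0.0, -0.98]] 479.5668690122991
{'time_s': 0.1, 'joints': array([-5.44264427e+01,  2.05857062e+01,  6.38558955e-01, -1.45654996e-02,
       -7.01352072e+01, -1.65058446e+01]), 'qd': array([-0.07654134, -0.17238366,  0.0499968 ,  0.16628208, -0.01372192,
        0.13222507]), 'joint_torque': array([-9.79486613e-04, -5.84163272e+01,  2.93751347e+01,  7.01542094e+00,
        1.02293550e-02, -6.78629112e-05]), 'tcp_pos': array([ 0.22032969, -0.63760216,  0.24474114]), 'eef_rot': array([ 1.79917149e+02, -1.02706823e-02, -1.60937239e+02]), 'contact_force': array([-0.33686973,  0.50048245,  0.23271204]), 'moment': array([ 0.01847538, -0.01298403,  0.00215022]), 'gripper_force': 0.0, 'gripper_width': 0.0875455577488182}
```

View pics/side0b.png

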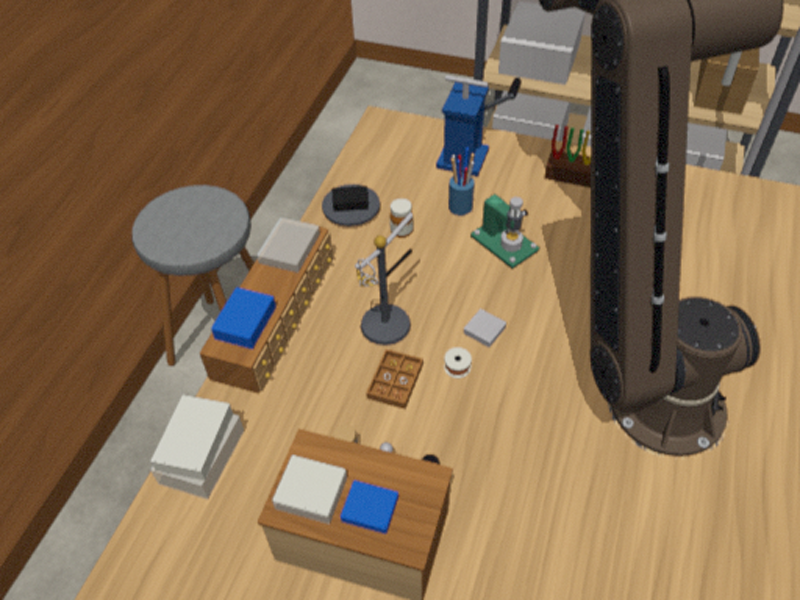

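View pics/top0b.png

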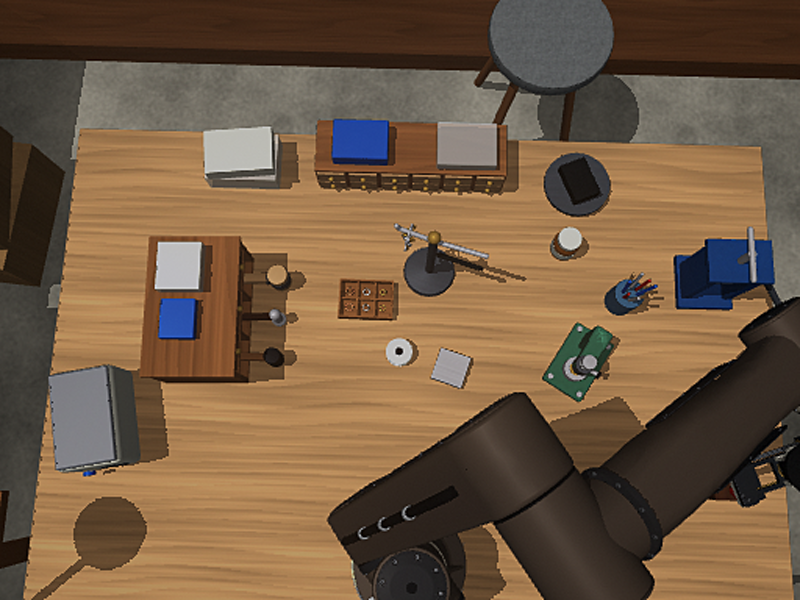

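The views show, in 800x600 pixels, the mallet head at top (277,276), the tree base at (429,272), its knob at (433,237), the free peg's tip near (487,255) and the punch near (588,364). In the side view the tree is at (385,322) and the stand at (505,240). I'll zoom in for the precise pixels.

```bash
python3 - <<'E'
from h import *
t=np.load('top0.npz');s=np.load('side0.npz')
def crop(im,u,v,w,h,k): return cv2.resize(im[v:v+h,u:u+w,::-1],None,fx=k,fy=k,interpolation=cv2.INTER_CUBIC)
T=t['img'];S=s['img']
a=np.zeros((600,800,3),np.uint8)
# 400x300 tiles at 5x => 80x60
for i,(im,u,v) in enumerate([(T,140,155),(T,245,135),(T,340,200),(S,215,140)]):
    y,x=divmod(i,2)
    k=crop(im,u,v,80,60,5)
    for g in range(0,80,10):
        cv2.line(k,(g*5,0),(g*5,6),(255,255,255),1); cv2.putText(k,str(u+g),(g*5,16),0,.35,(0,0,255),1)
    for g in range(0,60,10):
        cv2.line(k,(0,g*5),(6,g*5),(255,255,255),1); cv2.putText(k,str(v+g),(8,g*5+4),0,.35,(0,0,255),1)
    a[y*300:y*300+300,x*400:x*400+400]=k
cv2.imwrite('pics/crops.png',a)
k=crop(S,290,115,100,75,8); cv2.imwrite('pics/sstand.png',k)
E
```

```text
(no output)
```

View pics/crops.png

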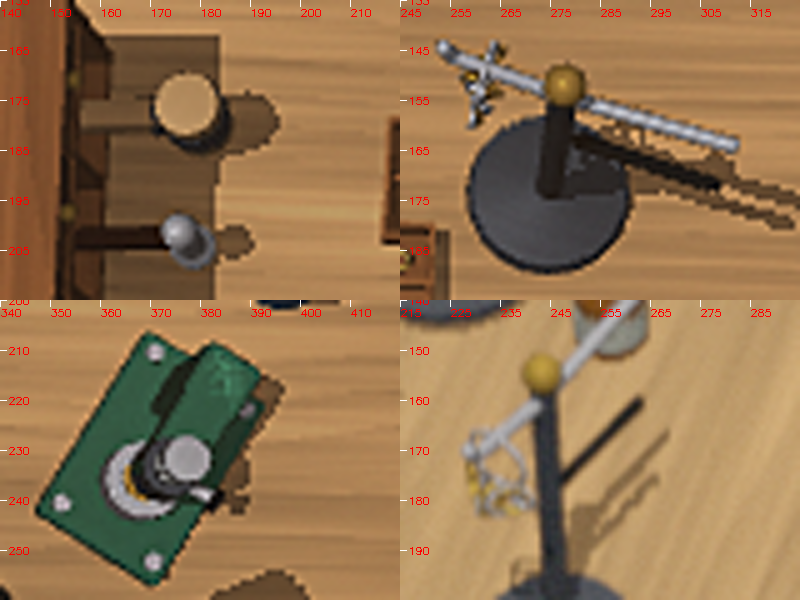

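View pics/sstand.png

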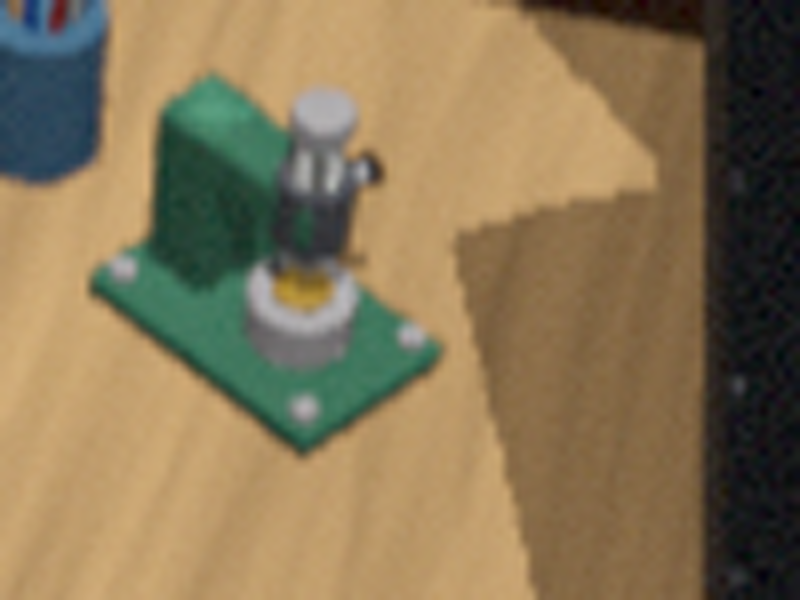

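The crops show these pixels in the top view: mallet top face (177,175.5), with the handle running left to row ~177. The tree base circle is centred at about (274,174), the knob at (278,152), the peg tip at (311.5,163.5) and the punch head at (377,231). In the side view the punch head is at (330,129.3).

```bash
python3 - <<'E'
from h import *
t=np.load('top0.npz');s=np.load('side0.npz');T=t['img'].astype(int);S=s['img'].astype(int)
def comp(m,uv):
    n,l,st,c=cv2.connectedComponentsWithStats(m.astype(np.uint8)); k=l[int(uv[1]),int(uv[0])]; return (c[k],st[k].tolist(),(l==k).astype(np.uint8)) if k else None
b=lambda I:I.sum(2)
for p in [(177,175),(277,152),(274,180),(377,231),(165,177),(300,159.5)]: print(p,T[int(p[1]),int(p[0])])
print(S[129,330],S[154,243])
# mallet face
x=comp((T[...,0]>170)&(T[...,0]-T[...,2]>50)&(abs(np.indices(T.shape[:2])[0]-175)<9)&(abs(np.indices(T.shape[:2])[1]-177)<8),(177,175)); print('face',x[0],x[1]); print('mallet',onz(t,x[0],.072))
# row profile of handle
for u in (158,161,164,167): print(u,b(T)[168:188,u].tolist())
kb=comp((T[...,0]-T[...,2]>60)&(abs(np.indices(T.shape[:2])[0]-152)<6)&(abs(np.indices(T.shape[:2])[1]-277)<6)&(b(T)<400),(277,151))
print('knob',kb and (kb[0],kb[1],onz(t,kb[0],.272)))
g=comp((abs(T[...,0]-T[...,2])<25)&(b(T)<330),(270,182)); print('base',g[0],g[1])
cnt=cv2.findContours(g[2],0,1)[0]; cc=max(cnt,key=len)[:,0]; print('hull',cv2.minEnclosingCircle(cc[(cc[:,1]>165)&(cc[:,0]<292)]), )
print('base at',onz(t,(273.9,173.6),.02))
p=comp((b(T)>390)&(abs(T[...,0]-T[...,2])<40)&(abs(np.indices(T.shape[:2])[0]-231)<8)&(abs(np.indices(T.shape[:2])[1]-377)<8),(377,231)); print('punch',p[0],p[1],onz(t,p[0],.16))
q=comp((b(S)>390)&(abs(S[...,0]-S[...,2])<40)&(abs(np.indices(S.shape[:2])[0]-129)<6)&(abs(np.indices(S.shape[:2])[1]-330)<8),(330,129)); print('punchS',q[0],q[1],onz(s,q[0],.16)); print(two(t,p[0],s,q[0]))
w=comp((b(T)>330)&(abs(T[...,0]-T[...,2])<40),(300,160)); 
if w:
    print('peg',w[0],w[1]); pts=np.argwhere(w[2])[:,::-1].astype(np.float32); pts=pts[pts[:,0]>283]; L=cv2.fitLine(pts,2,0,.01,.01).ravel(); print(L)
    d=L[:2];e=((pts-L[2:])@d); tip=L[2:]+d*e.max(); print('tip',tip,onz(t,tip,.260))
    a=onz(t,L[2:]+d*e.min(),.25);bb=onz(t,tip,.26);print(a,bb,np.degrees(np.arctan2(*(bb-a)[:2])))
E
```

```text
(177, 175) [178 139  94]
(277, 152) [187 142  63]
(274, 180) [72 70 73]
(377, 231) [154 150 152]
(165, 177) [107  78  51]
(300, 159.5) [123 111 104]
[178 176 176] [186 153  68]
face [176.6875     175.38392857] [171, 170, 12, 12, 112]
mallet [0.59486736 0.3024074  0.072     ]
158 [158, 155, 154, 155, 152, 149, 138, 224, 240, 239, 247, 249, 163, 132, 147, 151, 149, 150, 154, 157]
161 [125, 128, 121, 108, 106, 101, 86, 225, 236, 237, 250, 247, 159, 109, 117, 98, 99, 135, 133, 136]
164 [236, 229, 229, 230, 200, 212, 227, 220, 233, 238, 246, 246, 152, 137, 223, 238, 214, 208, 206, 214]
167 [231, 230, 227, 228, 200, 214, 152, 223, 237, 237, 251, 247, 144, 160, 219, 234, 218, 205, 208, 208]
knob None
base [276.17805151 172.68421053] [258, 154, 51, 36, 893]
hull ((274.96728515625, 172.5841064453125), 16.977441787719727)
base at [ 0.62261753 -0.02619969  0.02      ]
punch [376.98387097 231.35483871] [373, 227, 9, 9, 62] [ 0.41246296 -0.34564438  0.16      ]
punchS [330.15 128.45] [326, 126, 9, 6, 40] [ 0.41628056 -0.34796879  0.16      ]
(array([ 0.41399472, -0.3449751 ,  0.16259347]), np.float64(0.003693170431101953))
peg [297.48717949 159.6025641 ] [283, 155, 30, 10, 78]
[9.5974231e-01 2.8088206e-01 2.9767532e+02 1.5964935e+02]
tip [311.7731  163.77527] [ 0.59697825 -0.13102159  0.26      ]
[ 0.62283895 -0.04788287  0.25      ] [ 0.59697825 -0.13102159  0.26      ] -162.7214390030286
```

{"api": "arm_command", "payload": {"travel": [[0.1,0.234,0.11],[0.2,0.468,0.11],[0.3,0.7,0.11],[0.4,0.936,0.11],[0.4,0.936,0.11],[0.4,0.936,0.11],[0.4,0.936,0.11],[0.4,0.936,0.11],[0.4,0.936,0.11],[0.4,0.936,0.11]], "delta_rot": [[0,0,0.1],[0,0,0.2],[0,0,0.3],[0,0,0.4],[0,0,0.4],[0,0,0.4],[0,0,0.4],[0,0,0.4],[0,0,0.4],[0,0,0.4]], "grip": 0.75}}

```text
time_s: 1.35
tcp_pos: [0.4207, -0.1691, 0.3004]
eef_rot: [180.0, -0.0, -124.8]
contact_force: [-0.7, 0.4, -1.0]
gripper_width: 0.0659
gripper_force: 0.0
```

```bash
python3 - <<'E'
from h import *
t=np.load('top0.npz');s=np.load('side0.npz')
k=512/800
for n,uv,z in [('tray',(368,299),.024),('spool',(399,351),.032),('chas',(276,316),.075),('nyl',(273,357),.064),('block',(451,368),.022),('cup',(628,296),.07),('jar',(569,237),.085),('knob',(434,237),.272),('base',(429,271.5),.02)]:
    print(n,onz(t,(uv[0]*k,uv[1]*k),z).round(3))
# side view tree: post + peg
print('knobS',onz(s,(242.6,154),.272).round(4))
S=s['img'].astype(int)
m=(abs(S[...,0]-S[...,2])<30)&(S.sum(2)>380); m[:,:246]=0; m[:,272:]=0; m[:130]=0; m[160:]=0
p=np.argwhere(m)[:,::-1].astype(np.float32); print(len(p),p.min(0),p.max(0)); L=cv2.fitLine(p,2,0,.01,.01).ravel();print(L)
# plane of side ray-line intersect: point on peg axis at .255 plane
for x in (255,262): 
  q=L[2:]+L[:2]*(x-L[2])/L[0]; print(q,onz(s,q,.255).round(4))
tip=p[np.argmin(p[:,1]-p[:,0])];print('tipS',tip,onz(s,tip,.26))
print(r.get_state()['joints'].round(1))
E
```

```text
tray [0.555 0.105 0.024]
spool [0.44  0.033 0.032]
chas [0.503 0.297 0.075]
nyl [0.416 0.3   0.064]
block [ 0.408 -0.08   0.022]
cup [ 0.567 -0.455  0.07 ]
jar [ 0.691 -0.327  0.085]
knob [ 0.628 -0.029  0.272]
base [ 0.622 -0.029  0.02 ]
knobS [ 0.6335 -0.0296  0.272 ]
194 [247. 130.] [263. 155.]
[ 2.3352470e-01 -9.7235090e-01  2.5602579e+02  1.3975774e+02]
[255.      144.02892] [ 0.6165 -0.0999  0.255 ]
[262.      114.88229] [ 0.6391 -0.2422  0.255 ]
tipS [262. 130.] [ 0.61376093 -0.16485323  0.26      ]
[  3.1  -2.9 -20.5  -0.  -72.4 -37.9]
```

{"api": "arm_command", "payload": {"travel": [[0.03,0.12,0],[0.06,0.24,0],[0.1,0.36,0],[0.15,0.5,0],[0.2,0.62,0],[0.26,0.74,0],[0.32,0.86,-0.1],[0.349,0.943,-0.1],[0.349,0.943,-0.1],[0.349,0.943,-0.1],[0.349,0.943,-0.1]], "delta_rot": [[0,0,0.06],[0,0,0.12],[0,0,0.18],[0,0,0.24],[0,0,0.3],[0,0,0.36],[0,0,0.408],[0,0,0.408],[0,0,0.408],[0,0,0.408],[0,0,0.408]]}}

```text
time_s: 2.72
tcp_pos: [0.5953, 0.2998, 0.251]
eef_rot: [-180.0, -0.0, -88.3]
contact_force: [0.8, -0.9, 1.7]
gripper_width: 0.0656
gripper_force: 0.0
```

```bash
python3 - <<'E'
from h import *
s=cap('side');t=cap('top')
a=np.hstack([cv2.resize(c['img'][v:v+150,u:u+100,::-1],(400,600),interpolation=cv2.INTER_CUBIC) for c,u,v in ((s,200,240),(t,130,120))])
cv2.imwrite('pics/over.png',a)
for c in(s,t): print(proj(c,(.595,.302,.036)),proj(c,(.595,.39,.036)))
np.savez('side1.npz',**s);np.savez('top1.npz',**t)
# tree from unobstructed top image now
T=t['img'].astype(int)
print(r.get_state()['joints'].round(1))
E
```

```text
[221.84830595 284.08175667] [211.20338562 309.00202551]
[178.51392044 177.79481198] [152.9556381  177.12257801]
[ 43.5  19.5  -0.    0.  -70.4 -41.8]
```

View pics/over.png

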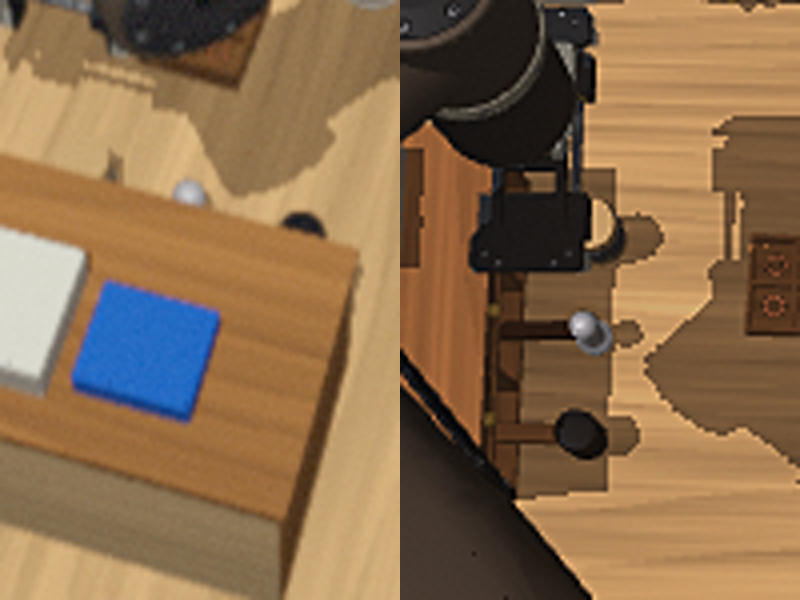

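The gripper is above the mallet: in the top view the head is at crop (600,235), just below the carriage, with the closing line along world x. The neighbouring hammers stay clear, at (590,330) and (580,435). I'll go down in stages.

{"api": "arm_command", "payload": {"travel": [[0,0.004,-0.05],[0,0.004,-0.1],[0,0.004,-0.15],[0,0.004,-0.2],[0,0.004,-0.24],[0,0.004,-0.24]], "delta_rot": [[0,0,0],[0,0,0],[0,0,0],[0,0,0],[0,0,0],[0,0,0]]}}

```text
time_s: 3.58
tcp_pos: [0.5943, 0.3022, 0.13]
eef_rot: [179.9, -0.1, -88.3]
contact_force: [0.0, -0.4, -0.0]
gripper_width: 0.0657
gripper_force: 0.0
```

```bash
python3 - <<'E'
from h import *
s=cap('side');t=cap('top')
a=np.hstack([cv2.resize(c['img'][v:v+150,u:u+100,::-1],(400,600),interpolation=cv2.INTER_CUBIC) for c,u,v in ((s,180,200),(t,130,120))])
cv2.imwrite('pics/over2.png',a)
E
```

```text
(no output)
```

View pics/over2.png

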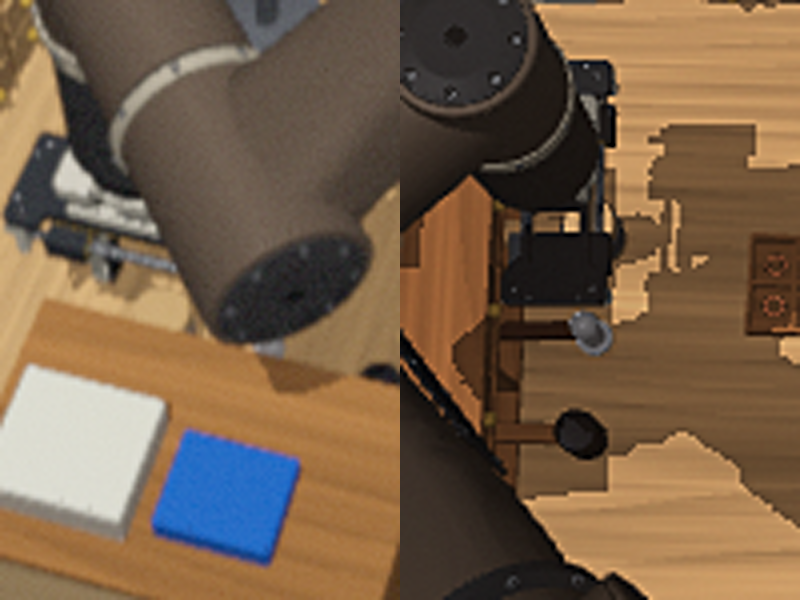

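The gripper straddles the head and nothing is touching yet. The wrist housing, whose cap is at side crop (295,290), overhangs the organiser, so I'll check its height.

```bash
python3 - <<'E'
from h import *
s=np.load('side0.npz');t=np.load('top0.npz')
for z in (.2,.25,.3,.35,.4,.45,.5): print(z,'cap',onz(s,(253.7,272.5),z).round(3),'lowedge',onz(s,(241,285.5),z).round(3),'topcap',onz(t,(143.7,128.7),z).round(3),'topring',onz(t,(171,143),z).round(3))
E
```

```text
0.2 cap [0.479 0.326 0.2  ] lowedge [0.498 0.374 0.2  ] topcap [0.713 0.393 0.2  ] topring [0.668 0.304 0.2  ]
0.25 cap [0.468 0.354 0.25 ] lowedge [0.487 0.401 0.25 ] topcap [0.696 0.38  0.25 ] topring [0.653 0.294 0.25 ]
0.3 cap [0.457 0.382 0.3  ] lowedge [0.475 0.427 0.3  ] topcap [0.679 0.367 0.3  ] topring [0.638 0.284 0.3  ]
0.35 cap [0.446 0.41  0.35 ] lowedge [0.463 0.453 0.35 ] topcap [0.662 0.354 0.35 ] topring [0.622 0.275 0.35 ]
0.4 cap [0.435 0.438 0.4  ] lowedge [0.451 0.479 0.4  ] topcap [0.645 0.342 0.4  ] topring [0.607 0.265 0.4  ]
0.45 cap [0.424 0.467 0.45 ] lowedge [0.439 0.505 0.45 ] topcap [0.629 0.329 0.45 ] topring [0.592 0.255 0.45 ]
0.5 cap [0.413 0.495 0.5  ] lowedge [0.428 0.531 0.5  ] topcap [0.612 0.316 0.5  ] topring [0.576 0.246 0.5  ]
```

{"api": "arm_command", "payload": {"travel": [[0,0,-0.04],[0,0,-0.08],[0,0,-0.12],[0,0,-0.15],[0,0,-0.176],[0,0,-0.176]], "delta_rot": [[0,0,0],[0,0,0],[0,0,0],[0,0,0],[0,0,0],[0,0,0]]}}

```text
time_s: 4.42
tcp_pos: [0.5947, 0.3032, 0.0419]
eef_rot: [179.9, -0.0, -88.2]
contact_force: [0.6, -0.6, -0.2]
gripper_width: 0.0659
gripper_force: 0.0
```

{"api": "arm_command", "payload": {"travel": [[0,0,0],[0,0,0],[0,0,0],[0,0,0],[0,0,0],[0,0,0]], "delta_rot": [[0,0,0],[0,0,0],[0,0,0],[0,0,0],[0,0,0],[0,0,0]], "grip": 0.4, "newtons": 30}}

```text
time_s: 5.18
tcp_pos: [0.5958, 0.3039, 0.0434]
eef_rot: [-179.9, 0.0, -88.2]
contact_force: [2.6, -0.9, 6.1]
gripper_width: 0.0453
gripper_force: 30.0
```

{"api": "arm_command", "payload": {"travel": [[0,0,0.028],[0,0,0.056],[0,0,0.056],[0.002,-0.06,0.056],[0.004,-0.12,0.056],[0.006,-0.18,0.056],[0.008,-0.24,0.056],[0.01,-0.3,0.06],[0.01,-0.3,0.06],[0.01,-0.3,0.06]], "delta_rot": [[0,0,0],[0,0,0],[0,0,0],[0,0,0],[0,0,0],[0,0,0],[0,0,0],[0,0,0],[0,0,0],[0,0,0]]}}

```text
time_s: 6.42
tcp_pos: [0.5998, 0.1529, 0.0724]
eef_rot: [180.0, -0.0, -88.3]
contact_force: [0.7, 0.4, -4.1]
gripper_width: 0.0452
gripper_force: 30.0
```

{"api": "arm_command", "payload": {"travel": [[0,0,0.08],[0,0,0.16],[-0.05,-0.002,0.16],[-0.1,-0.004,0.16],[-0.17,-0.006,0.16],[-0.24,-0.01,0.16],[-0.31,-0.012,0.16],[-0.38,-0.016,0.16],[-0.43,-0.016,0.16],[-0.43,-0.016,0.16],[-0.43,-0.016,0.08],[-0.43,-0.016,0.0],[-0.43,-0.016,0.0]], "delta_rot": [[0,0,0],[0,0,-0.08],[0,0,-0.18],[0,0,-0.28],[0,0,-0.38],[0,0,-0.48],[0,0,-0.58],[0,0,-0.66],[0,0,-0.687],[0,0,-0.687],[0,0,-0.687],[0,0,-0.687],[0,0,-0.687]]}}

```text
time_s: 8.05
tcp_pos: [0.3838, 0.1444, 0.0707]
eef_rot: [-179.9, -0.3, -150.0]
contact_force: [0.3, 0.2, -4.7]
gripper_width: 0.0452
gripper_force: 30.0
```

{"api": "arm_command", "payload": {"travel": [[0,0,-0.02],[0,0,-0.04],[0,0,-0.05],[0,0,-0.056],[0,0,-0.056]], "delta_rot": [[0,0,0],[0,0,0],[0,0,0],[0,0,0],[0,0,0]]}}

```text
time_s: 8.68
tcp_pos: [0.385, 0.1455, 0.0446]
eef_rot: [-180.0, -0.0, -150.0]
contact_force: [-0.1, -1.0, -4.6]
gripper_width: 0.0455
gripper_force: 30.0
```

{"api": "arm_command", "payload": {"travel": [[0,0,0],[0,0,0],[0,0,0],[0,0,0.06],[0,0,0.14],[0,0,0.22],[0,0,0.22],[0,0,0.22]], "delta_rot": [[0,0,0],[0,0,0],[0,0,0],[0,0,0],[0,0,0],[0,0,0],[0,0,0],[0,0,0]], "grip": 0.75}}

```text
time_s: 9.68
tcp_pos: [0.3848, 0.1454, 0.1544]
eef_rot: [180.0, 0.0, -150.1]
contact_force: [-0.0, -0.4, -0.7]
gripper_width: 0.0659
gripper_force: 0.0
```

```bash
python3 - <<'E'
from h import *
s=cap('side');t=cap('top');np.savez('side2.npz',**s);np.savez('top2.npz',**t)
a=np.hstack([cv2.resize(c['img'][v:v+120,u:u+80,::-1],(400,600),interpolation=cv2.INTER_CUBIC) for c,u,v in ((s,255,170),(t,165,170))])
cv2.imwrite('pics/set.png',a)
h=np.array([.3838,.1444,0]);d=np.array([np.cos(np.radians(30)),.5,0])
for c in(s,t): print(proj(c,h+[0,0,.072]).round(1),proj(c,h+d*.088+[0,0,.048]).round(1),proj(c,h+d*.176+[0,0,.036]).round(1))
E
```

```text
[302.1 253.9] [274.7 263.2] [247.3 270.4]
[221.  239.3] [209.4 217. ] [197.9 195.1]
```

View pics/set.png

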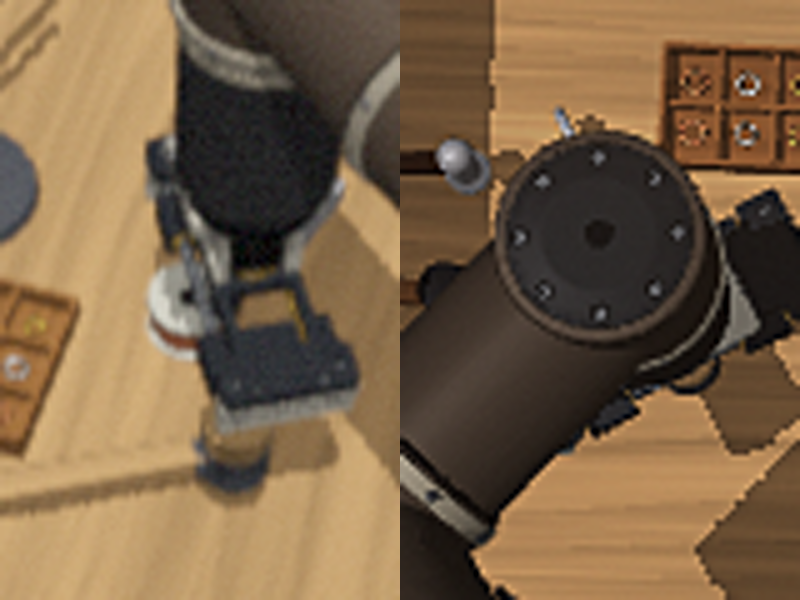

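The mallet stands where I expected: its ring shows at top pixel (197.9,194.3) against a prediction of (197.9,195.1). Next I'll take the handle, 62 mm from the head's axis.

{"api": "arm_command", "payload": {"travel": [[0.05,0.03,0],[0.107,0.062,0],[0.107,0.062,0],[0.107,0.062,-0.08],[0.107,0.062,-0.16],[0.107,0.062,-0.2],[0.107,0.062,-0.224],[0.107,0.062,-0.224]], "delta_rot": [[0,0,0],[0,0,0],[0,0,0],[0,0,0],[0,0,0],[0,0,0],[0,0,0],[0,0,0]], "grip": 0.6}}

```text
time_s: 10.78
tcp_pos: [0.4378, 0.176, 0.0418]
eef_rot: [-180.0, -0.1, -150.0]
contact_force: [0.0, -0.2, 0.8]
gripper_width: 0.0524
gripper_force: 0.0
```

{"api": "arm_command", "payload": {"travel": [[0,0,0],[0,0,0],[0,0,0],[0,0,0],[0,0,0],[0,0,0],[0,0,0]], "delta_rot": [[0,0,0],[0,0,0],[0,0,0],[0,0,0],[0,0,0],[0,0,0],[0,0,0]], "grip": 0.1, "newtons": 60}}

```text
time_s: 11.65
tcp_pos: [0.4387, 0.1767, 0.0428]
eef_rot: [180.0, 0.0, -150.0]
contact_force: [0.7, 0.5, 4.0]
gripper_width: 0.0194
gripper_force: 60.0
```

{"api": "arm_command", "payload": {"travel": [[0,0,0.1],[0,0,0.2],[0,0,0.3],[0,0,0.4],[0,0,0.5],[0,-0.1,0.6],[0,-0.2,0.634],[0,-0.3,0.634],[0,-0.4,0.634],[0.01,-0.5,0.634],[0.02,-0.6,0.634],[0.03,-0.7,0.634],[0.04,-0.8,0.634],[0.05,-0.9,0.634],[0.067,-0.99,0.634],[0.067,-0.99,0.634],[0.067,-0.99,0.634]], "delta_rot": [[0,0,0],[0,0,0],[0,0,0],[0,0,0],[0,0,0],[0,0,-0.01],[0,0,-0.02],[0,0,-0.03],[0,0,-0.04],[0,0,-0.05],[0,0,-0.06],[0,0,-0.07],[0,0,-0.09],[0,0,-0.1],[0,0,-0.111],[0,0,-0.111],[0,0,-0.111]]}}

```text
time_s: 13.78
tcp_pos: [0.4715, -0.3181, 0.358]
eef_rot: [179.9, -0.1, -160.1]
contact_force: [0.1, 0.9, -3.2]
gripper_width: 0.0196
gripper_force: 60.0
```

```bash
python3 - <<'E'
from h import *
s=cap('side');t=cap('top');np.savez('side3.npz',**s);np.savez('top3.npz',**t)
st=r.get_state();p=st['tcp_pos'];print(p,st['eef_rot'],st['joints'].round(1))
a=np.radians(20);h=p-.062*np.array([np.cos(a),np.sin(a),0])
out=[]
for c in(s,t):
    q=proj(c,h+[0,0,.030]); print(q, proj(c,h+[0,0,-.042]))
    u,v=(q-[50,60]).astype(int); u=max(0,u);v=max(0,v); print('crop origin',u,v)
    im=c['img'][v:v+120,u:u+80,::-1]; out.append(cv2.resize(im,(400,600),interpolation=cv2.INTER_CUBIC))
cv2.imwrite('pics/pre.png',np.hstack(out))
E
```

```text
[ 0.4717391  -0.31757261  0.35912189] [ 1.79948046e+02 -1.72720921e-02 -1.59993070e+02] [-14.3   7.5  -2.1  -0.  -80.5 -55.7]
[336.67814254  77.96324469] [334.54169221  95.57867177]
crop origin 286 17
[395.76369946 220.54797371] [388.40454848 224.20073644]
crop origin 345 160
```

View pics/pre.png

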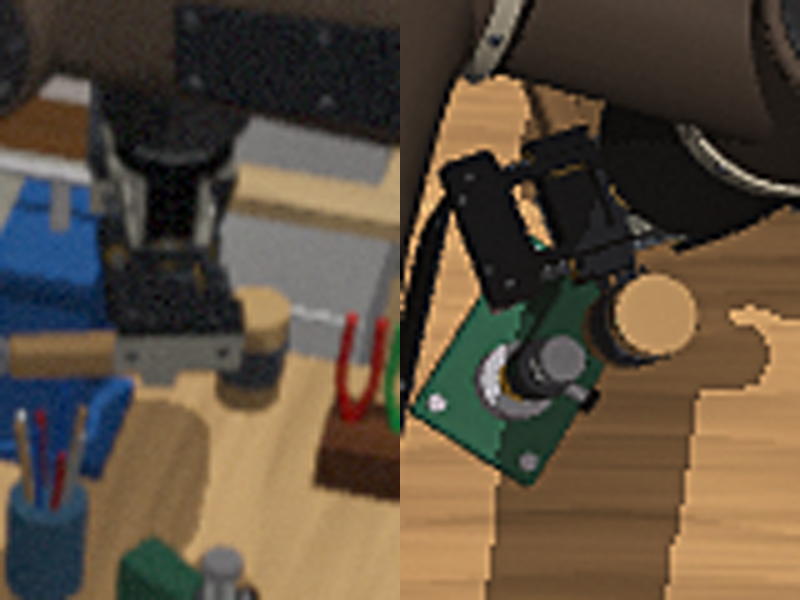

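The mallet is held level with its top face at top (395.6,222.6) and side (338.2,78.6). I'll triangulate it against the punch, at top (377,231.4) and side (330.2,128.5).

```bash
python3 - <<'E'
from h import *
s=np.load('side3.npz');t=np.load('top3.npz')
def face(c,uv,w):
    I=c['img'].astype(int);g=np.indices(I.shape[:2]);m=(I[...,0]-I[...,2]>45)&(I[...,0]>140)&(abs(g[1]-uv[0])<w)&(abs(g[0]-uv[1])<w)
    n,l,st,ce=cv2.connectedComponentsWithStats(m.astype(np.uint8));k=l[int(uv[1]),int(uv[0])];return ce[k],st[k].tolist()
for c,uv,w in((t,(395.6,222.6),11),):print(face(c,uv,w))
ft=face(t,(395.6,222.6),11)[0]
st=r.get_state();p=st['tcp_pos']
print('tcp',p)
X,e=two(t,ft,s,(338.2,78.6));print('top face two',X,e)
for z in (.385,.389): print(z,onz(t,ft,z),onz(s,(338.2,78.6),z))
P=two(t,(376.98,231.35),s,(330.15,128.45))[0]
print('delta punch-face',P-X)
I=t['img'].astype(int);g=np.indices(I.shape[:2]);m=(abs(I[...,0]-I[...,2])<30)&(I.sum(2)>330)&(abs(g[1]-377)<8)&(abs(g[0]-231)<8);print('punch now',g[1][m].mean(),g[0][m].mean(),m.sum())
E
```

```text
(array([395.75862069, 222.36453202]), [388, 215, 17, 16, 203])
tcp [ 0.4717391  -0.31757261  0.35912189]
top face two [ 0.40861138 -0.33907544  0.38753417] 0.0005217071462656784
0.385 [ 0.40924592 -0.33980723  0.385     ] [ 0.40882875 -0.34242096  0.385     ]
0.389 [ 0.40866009 -0.33865088  0.389     ] [ 0.4080675  -0.33708433  0.389     ]
delta punch-face [ 0.00538867 -0.00588454 -0.22492634]
punch now 377.57142857142856 235.42857142857142 7
```

{"api": "arm_command", "payload": {"travel": [[0.011,-0.012,-0.08],[0.011,-0.012,-0.16],[0.011,-0.012,-0.2],[0.011,-0.012,-0.2],[0.011,-0.012,-0.2]], "delta_rot": [[0,0,0],[0,0,0],[0,0,0],[0,0,0],[0,0,0]]}}

```text
time_s: 14.5
tcp_pos: [0.4782, -0.3242, 0.2611]
eef_rot: [-179.9, 0.1, -160.0]
contact_force: [0.4, -1.1, -4.2]
gripper_width: 0.0196
gripper_force: 60.0
```

{"api": "arm_command", "payload": {"travel": [[0,0,-0.04],[0,0,-0.08],[0,0,-0.12],[0,0,-0.154],[0,0,-0.154]], "delta_rot": [[0,0,0],[0,0,0],[0,0,0],[0,0,0],[0,0,0]]}}

```text
time_s: 15.12
tcp_pos: [0.4799, -0.3247, 0.1845]
eef_rot: [-179.8, 0.2, -160.0]
contact_force: [3.1, 3.5, 4.1]
gripper_width: 0.0198
gripper_force: 60.0
```

```bash
python3 - <<'E'
from h import *
s=cap('side');t=cap('top')
st=r.get_state();print({k:np.round(st[k],3) for k in('time_s','tcp_pos','eef_rot','contact_force','moment','gripper_width')})
out=[]
for c,X in((s,(.42,-.34,.17)),(t,(.42,-.34,.17))):
    u,v=(proj(c,X)-[40,60]).astype(int);print(u,v)
    out.append(cv2.resize(c['img'][v:v+120,u:u+80,::-1],(400,600),interpolation=cv2.INTER_CUBIC))
cv2.imwrite('pics/strike.png',np.hstack(out))
E
```

```text
{'time_s': np.float64(15.225), 'tcp_pos': array([ 0.48 , -0.325,  0.185]), 'eef_rot': array([-179.807,    0.24 , -159.97 ]), 'contact_force': array([4.097, 4.439, 4.886]), 'moment': array([ 1.288, -1.248, -0.11 ]), 'gripper_width': np.float64(0.019)}
288 67
335 168
```

The net push is about 9 N, so the punch is at or very near home. I'll raise it and strike again a little deeper and faster to be sure.

{"api": "arm_command", "payload": {"travel": [[0,0,0.06],[0,0,0.12],[0,0,0.15],[0,0,0.15],[0,0,0.15]], "delta_rot": [[0,0,0],[0,0,0],[0,0,0],[0,0,0],[0,0,0]]}}

```text
time_s: 15.85
tcp_pos: [0.4768, -0.3241, 0.2561]
eef_rot: [179.9, -0.1, -160.0]
contact_force: [-0.5, 0.3, -4.7]
gripper_width: 0.0199
gripper_force: 60.0
```

{"api": "arm_command", "payload": {"travel": [[0,0,-0.06],[0,0,-0.12],[0,0,-0.158],[0,0,-0.158]], "delta_rot": [[0,0,0],[0,0,0],[0,0,0],[0,0,0]]}}

```text
time_s: 16.35
tcp_pos: [0.4792, -0.3243, 0.1781]
eef_rot: [-179.9, 0.1, -160.0]
contact_force: [4.4, 3.7, 5.9]
gripper_width: 0.0197
gripper_force: 60.0
```

{"api": "arm_command", "payload": {"travel": [[0,0,0],[0,0,0.06],[0,0,0.14],[0,0,0.14]], "delta_rot": [[0,0,0],[0,0,0],[0,0,0],[0,0,0]]}}

```text
time_s: 16.85
tcp_pos: [0.4787, -0.3251, 0.2506]
eef_rot: [-179.8, 0.2, -160.0]
contact_force: [-0.1, 0.5, -5.5]
gripper_width: 0.0195
gripper_force: 59.9
```

```bash
python3 - <<'E'
from h import *
s=cap('side');t=cap('top');np.savez('side4.npz',**s);np.savez('top4.npz',**t)
st=r.get_state();p=st['tcp_pos'];print(p)
X0=p+[-.0631,-.0215,.0284]
out=[]
for c in(s,t):
    q=proj(c,X0);u,v=(q-[40,60]).astype(int);print(q,u,v)
    k=cv2.resize(c['img'][v:v+120,u:u+80,::-1],(400,600),interpolation=cv2.INTER_CUBIC);cv2.drawMarker(k,tuple(((q-[u,v]+.5)*5).astype(int).tolist()),(0,0,255),0,10,1);out.append(k)
cv2.imwrite('pics/after.png',np.hstack(out))
E
```

```text
[ 0.47688363 -0.32398314  0.24713391]
[333.71832248 104.00246451] 293 44
[386.83141914 226.0963783 ] 346 166
```

View pics/after.png

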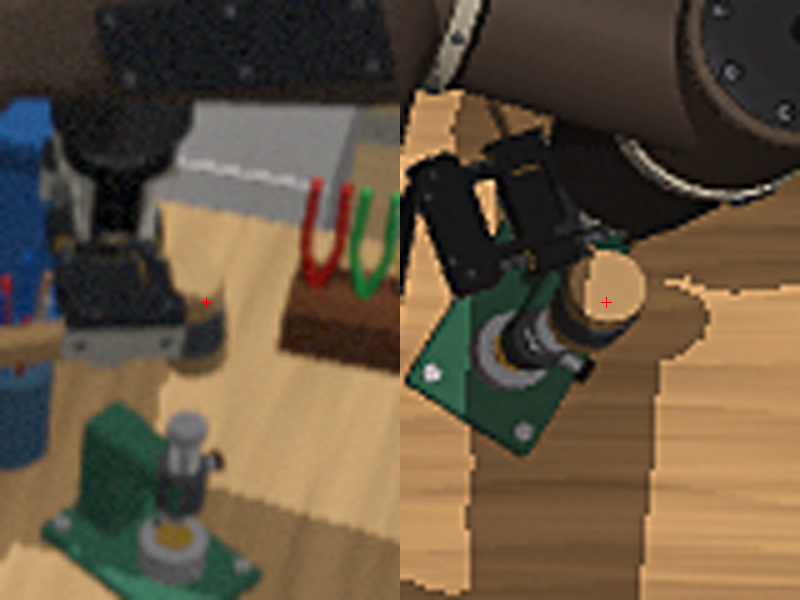

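The punch has sprung back, its head at side (330,129). The mallet's head has pivoted up a little in the grip, with the top face now at top (388,223.2) against (386.8,226.1) predicted. I'll work out the tilt, which also gives the depth reached.

```bash
python3 - <<'E'
from h import *
s=np.load('side4.npz');t=np.load('top4.npz')
I=t['img'].astype(int);g=np.indices(I.shape[:2]);m=(I[...,0]-I[...,2]>45)&(I[...,0]>140)&(abs(g[1]-388)<9)&(abs(g[0]-223)<9)
n,l,st,ce=cv2.connectedComponentsWithStats(m.astype(np.uint8));k=l[223,388];print(ce[k],st[k])
k=cv2.resize(s['img'][80:140,310:360,::-1],None,fx=8,fy=8,interpolation=cv2.INTER_CUBIC);cv2.imwrite('pics/x.png',k)
p=np.array([0.47688363,-0.32398314,0.24713391]);a=np.radians(20);d=np.array([np.cos(a),np.sin(a),0]);z=np.array([0,0,1.])
for th in np.arange(0,.31,.05):
    al,up=-.0665,.0284   # along handle, up
    A=al*np.cos(th)+up*np.sin(th); U=-al*np.sin(th)+up*np.cos(th)
    X=p+d*A+z*U; ring=p+d*(.1095*np.cos(th)-.0076*np.sin(th))+z*(-.1095*np.sin(th)-.0076*np.cos(th))
    print(round(th,2),'face',proj(t,X).round(1),proj(s,X).round(1),'ring',proj(t,ring).round(1),proj(s,ring).round(1),'headrise mm',1000*((.0665*np.sin(th))))
S=s['img'].astype(int)
print(S[100:118,328:342].sum(2))
E
```

```text
[388.23239437 222.85915493] [383 215  12  15 142]
0.0 face [387.3 225.9] [333.6 103.7] ring [362.6 172.4] [282.2 113.5] headrise mm 0.0
0.05 face [387.4 225.3] [333.3 103. ] ring [362.3 173. ] [282.3 114.7] headrise mm 3.323614756500109
0.1 face [387.5 224.6] [332.9 102.3] ring [362.  173.7] [282.5 115.9] headrise mm 6.6389222070140725
0.15 face [387.5 223.8] [332.4 101.6] ring [361.7 174.4] [282.8 117.1] headrise mm 9.93763580949435
0.2 face [387.5 223. ] [331.9 100.9] ring [361.5 175.2] [283.2 118.2] headrise mm 13.211510497871572
0.25 face [387.5 222.2] [331.4 100.3] ring [361.3 176.1] [283.6 119.3] headrise mm 16.452363290425776
0.3 face [387.5 221.3] [330.8  99.6] ring [361.2 177. ] [284.1 120.4] headrise mm 19.652093742979083
[[449 457 458 450 448 452 450 444 432 395 464 474 464 464]
 [383 432 449 455 454 455 453 441 401 358 462 473 464 455]
 [214 321 400 397 413 447 435 403 330 337 480 466 463 453]
 [106 177 293 295 313 376 355 316 294 331 473 466 469 449]
 [ 95 120 236 248 244 245 236 264 279 307 445 465 460 438]
 [106 117 174 215 218 210 225 250 277 286 419 458 463 423]
 [ 87  93 158 212 220 204 223 213 210 235 388 467 451 420]
 [ 76  87 172 214 227 199 208 163 152 192 357 462 434 419]
 [ 81  95 174 177 179 176 139 127 108 199 348 456 435 421]
 [179 205 170 133 126 118 130 134 131 181 358 443 425 421]
 [267 249 150 111 103 123 122 117 115 160 330 445 424 432]
 [280 261 147 114 109 102 119 138 107 173 313 448 428 441]
 [263 220 121 113 114 121 134 117 133 200 358 435 436 439]
 [277 183 122  95 106 129 130 131 153 230 359 439 430 445]
 [261 171 121 123 124 142 135 149 216 254 350 437 443 451]
 [237 182 156 145 158 173 197 202 229 266 369 448 440 452]
 [204 181 196 202 199 207 223 225 237 300 428 442 442 452]
 [196 192 204 202 198 218 213 222 288 368 444 444 449 449]]
```

The depth from camera and force is borderline. I'll re-level the mallet by about 10° and strike once more, with the punch about 16 mm closer to the hand for a shorter lever and at a higher speed.

{"api": "arm_command", "payload": {"travel": [[-0.015,-0.006,0.03],[-0.03,-0.011,0.054],[-0.03,-0.011,0.054],[-0.03,-0.011,0.054]], "delta_rot": [[0.02,-0.05,0],[0.038,-0.104,0],[0.038,-0.104,0],[0.038,-0.104,0]]}}

```text
time_s: 17.45
tcp_pos: [0.4618, -0.3297, 0.2739]
eef_rot: [179.9, 9.8, -160.1]
contact_force: [0.8, -0.3, -4.9]
gripper_width: 0.0196
gripper_force: 59.9
```

{"api": "arm_command", "payload": {"travel": [[0,0,-0.09],[0,0,-0.184],[0,0,-0.184],[0,0,-0.184]], "delta_rot": [[0,0,0],[0,0,0],[0,0,0],[0,0,0]]}}

```text
time_s: 17.95
tcp_pos: [0.4629, -0.3295, 0.1837]
eef_rot: [179.9, 9.9, -160.0]
contact_force: [-0.3, 3.4, 3.0]
gripper_width: 0.0199
gripper_force: 60.0
```

```bash
python3 - <<'E'
from h import *
s=cap('side');t=cap('top');np.savez('side5.npz',**s);np.savez('top5.npz',**t)
st=r.get_state();p=st['tcp_pos'];print({k:np.round(st[k],3) for k in('time_s','tcp_pos','eef_rot','contact_force','moment')})
E
```

```text
{'time_s': np.float64(18.05), 'tcp_pos': array([ 0.463, -0.33 ,  0.184]), 'eef_rot': array([ 179.972,    9.97 , -160.007]), 'contact_force': array([-0.284,  3.788,  2.546]), 'moment': array([1.267, 0.488, 0.109])}
```

{"api": "arm_command", "payload": {"travel": [[0,0,-0.008],[0,0,-0.008],[0,0,-0.008],[0,0,-0.008]], "delta_rot": [[0,0,0],[0,0,0],[0,0,0],[0,0,0]]}}

```text
time_s: 18.55
tcp_pos: [0.4628, -0.33, 0.1799]
eef_rot: [-180.0, 10.0, -160.0]
contact_force: [1.5, 3.4, 3.6]
gripper_width: 0.0199
gripper_force: 60.0
```

{"api": "arm_command", "payload": {"travel": [[0,0,-0.008],[0,0,-0.008],[0,0,-0.008],[0,0,-0.008]], "delta_rot": [[0,0,0],[0,0,0],[0,0,0],[0,0,0]]}}

```text
time_s: 19.05
tcp_pos: [0.4634, -0.3304, 0.177]
eef_rot: [-179.9, 10.1, -160.0]
contact_force: [1.5, 6.2, 10.3]
gripper_width: 0.0195
gripper_force: 60.0
```

```bash
python3 - <<'E'
from h import *
s=cap('side');t=cap('top');np.savez('side6.npz',**s);np.savez('top6.npz',**t)
st=r.get_state();p=st['tcp_pos'];print({k:np.round(st[k],3) for k in('time_s','tcp_pos','eef_rot','contact_force','moment')})
out=[]
a=np.radians(20)
for c,X in((s,p+[-.03,-.02,0]),(t,p+[-.03,-.02,0])):
    u,v=(proj(c,X)-[40,60]).astype(int);print(u,v)
    out.append(cv2.resize(c['img'][v:v+120,u:u+80,::-1],(400,600),interpolation=cv2.INTER_CUBIC))
cv2.imwrite('pics/press.png',np.hstack(out))
for z in (0,.004,.008,.012,.016): print(z,proj(s,(.414,-.346,.16-z)))
E
```

```text
{'time_s': np.float64(19.15), 'tcp_pos': array([ 0.463, -0.33 ,  0.177]), 'eef_rot': array([-179.901,   10.063, -159.99 ]), 'contact_force': array([ 1.11 ,  5.04 , 10.593]), 'moment': array([ 2.061, -0.045,  0.099])}
286 63
339 163
0 [330.64588677 128.93177729]
0.004 [330.54584161 129.75457853]
0.008 [330.44613539 130.5745922 ]
0.012 [330.34676639 131.39183244]
0.016 [330.24773291 132.2063133 ]
```

The stiffness shows home at TCP z≈0.1785 here, so strike 3 stopped short. I'll raise and strike again to 0.174.

{"api": "arm_command", "payload": {"travel": [[0,0,0.06],[0,0,0.12],[0,0,0.17],[0,0,0.17],[0,0,0.17]], "delta_rot": [[0,0,0],[0,0,0],[0,0,0],[0,0,0],[0,0,0]]}}

```text
time_s: 19.77
tcp_pos: [0.4615, -0.3296, 0.2585]
eef_rot: [179.9, 9.9, -160.1]
contact_force: [-0.7, -0.6, -4.4]
gripper_width: 0.0196
gripper_force: 60.0
```

{"api": "arm_command", "payload": {"travel": [[0,0,-0.08],[0,0,-0.176],[0,0,-0.176]], "delta_rot": [[0,0,0],[0,0,0],[0,0,0]]}}

```text
time_s: 20.15
tcp_pos: [0.4637, -0.3317, 0.173]
eef_rot: [-179.8, 10.0, -159.9]
contact_force: [2.0, -3.5, 6.9]
gripper_width: 0.0194
gripper_force: 69.3
```

{"api": "arm_command", "payload": {"travel": [[0,0,0]], "delta_rot": [[0,0,0]]}}

```text
time_s: 20.27
tcp_pos: [0.4637, -0.3316, 0.1732]
eef_rot: [-179.8, 10.0, -159.9]
contact_force: [0.7, -3.4, 4.8]
gripper_width: 0.0198
gripper_force: 68.9
```

```bash
python3 - <<'E'
from h import *
s=cap('side');t=cap('top');np.savez('side7.npz',**s);np.savez('top7.npz',**t)
st=r.get_state();print({k:np.round(st[k],3) for k in('time_s','tcp_pos','eef_rot','contact_force','moment')})
for u in (328,330,332,334):
    for n in (0,4,5,6,7): print(u,n,np.load(f'side{n}.npz')['img'][100:152,u].astype(int).sum(1).tolist())
E
```

```text
{'time_s': np.float64(20.375), 'tcp_pos': array([ 0.464, -0.332,  0.173]), 'eef_rot': array([-179.794,   10.015, -159.94 ]), 'contact_force': array([ 0.509, -4.169,  5.022]), 'moment': array([-1.604,  0.013, -0.088])}
328 0 [445, 447, 437, 441, 428, 436, 445, 448, 470, 472, 477, 484, 476, 479, 479, 481, 468, 473, 479, 462, 472, 471, 465, 483, 470, 480, 503, 524, 530, 528, 490, 386, 327, 327, 429, 485, 476, 463, 412, 270, 220, 204, 196, 168, 168, 162, 150, 175, 235, 260, 263, 329]
328 4 [449, 383, 214, 106, 95, 106, 87, 76, 81, 179, 267, 280, 263, 277, 261, 237, 204, 196, 290, 418, 470, 476, 465, 472, 467, 468, 425, 360, 350, 357, 311, 266, 231, 288, 327, 341, 320, 330, 273, 169, 141, 127, 118, 111, 128, 133, 119, 165, 238, 256, 254, 247]
328 5 [20, 39, 48, 41, 74, 94, 136, 136, 135, 88, 63, 96, 170, 207, 175, 161, 153, 137, 83, 95, 100, 86, 106, 92, 63, 161, 260, 287, 284, 290, 290, 321, 319, 278, 249, 295, 354, 337, 268, 180, 148, 136, 119, 127, 133, 113, 135, 185, 212, 248, 269, 264]
328 6 [20, 31, 21, 18, 73, 46, 108, 116, 193, 170, 110, 58, 105, 131, 138, 181, 184, 169, 159, 108,
[... 3657 characters left out ...]
271, 220, 128, 95, 113, 111, 89, 86, 82, 209, 289, 276, 279, 268, 246, 224, 241, 228, 234, 273, 230, 197, 193, 207, 241, 257, 266, 284, 286, 284, 287, 287, 283, 275, 284]
334 6 [489, 491, 483, 472, 475, 474, 469, 434, 333, 322, 327, 322, 314, 313, 302, 305, 310, 309, 307, 279, 185, 107, 104, 119, 101, 87, 62, 168, 253, 287, 276, 275, 260, 228, 179, 220, 273, 245, 200, 197, 207, 228, 251, 264, 288, 287, 292, 284, 296, 303, 284, 294]
334 7 [423, 481, 476, 475, 472, 474, 482, 427, 335, 314, 326, 322, 306, 305, 309, 309, 300, 310, 311, 280, 201, 119, 100, 128, 155, 108, 81, 89, 207, 280, 288, 275, 259, 233, 183, 235, 279, 228, 202, 197, 211, 242, 250, 274, 279, 285, 295, 278, 289, 294, 292, 301]
```

The punch pattern and the barrel edge (rows 127 and 128) match the pressed-home frame, so this fast stroke reached home. I'll raise, turn to the tree's yaw and stand off beyond the peg tip.

{"api": "arm_command", "payload": {"travel": [[0,0,0.1],[0,0,0.2],[0,0,0.2],[0,0,0.2],[0.005,0.07,0.2],[0.01,0.14,0.2],[0.015,0.21,0.2],[0.02,0.28,0.2],[0.02,0.354,0.2],[0.02,0.354,0.2],[0.02,0.354,0.2],[0.02,0.354,0.2]], "delta_rot": [[0,0,0],[0,0,0],[0,0,0],[0,0,0],[0,0,-0.1],[0,0,-0.2],[0,0,-0.3],[0,0,-0.414],[0,0,-0.414],[0,0,-0.414],[0,0,-0.414],[0,0,-0.414]]}}

```text
time_s: 21.88
tcp_pos: [0.4721, -0.1536, 0.2717]
eef_rot: [-180.0, 9.9, 162.7]
contact_force: [-0.0, -0.5, -4.2]
gripper_width: 0.0198
gripper_force: 63.2
```

```bash
python3 - <<'E'
from h import *
s=cap('side');t=cap('top');np.savez('side8.npz',**s);np.savez('top8.npz',**t)
st=r.get_state();p=st['tcp_pos'];print({k:np.round(st[k],4) for k in('time_s','tcp_pos','eef_rot','joints')})
out=[]
for c,o in((s,None),(t,None)):
    q=(proj(c,(.60,-.12,.26))+proj(c,p))/2; u,v=(q-[36,50]).astype(int)
    k=cv2.resize(c['img'][v:v+108,u:u+72,::-1],(400,600),interpolation=cv2.INTER_CUBIC); f=400/72
    for g in range(0,108,10):
        cv2.putText(k,str(v+g),(0,int((g+.5)*f)+4),0,.35,(0,0,255),1);cv2.line(k,(24,int((g+.5)*f)),(30,int((g+.5)*f)),(0,0,255),1)
    for g in range(0,72,10):
        cv2.putText(k,str(u+g),(int((g+.5)*f)-8,10),0,.35,(0,0,255),1);cv2.line(k,(int((g+.5)*f),12),(int((g+.5)*f),18),(0,0,255),1)
    out.append(k)
cv2.imwrite('pics/hang.png',np.hstack(out))
E
```

```text
{'time_s': np.float64(21.975), 'tcp_pos': array([ 0.4723, -0.1538,  0.272 ]), 'eef_rot': array([-179.9982,    9.9139,  162.6264]), 'joints': array([   7.9346,   -3.7809,  -27.8028,    5.0308,  -57.1011, -117.7141])}
```

View pics/hang.png

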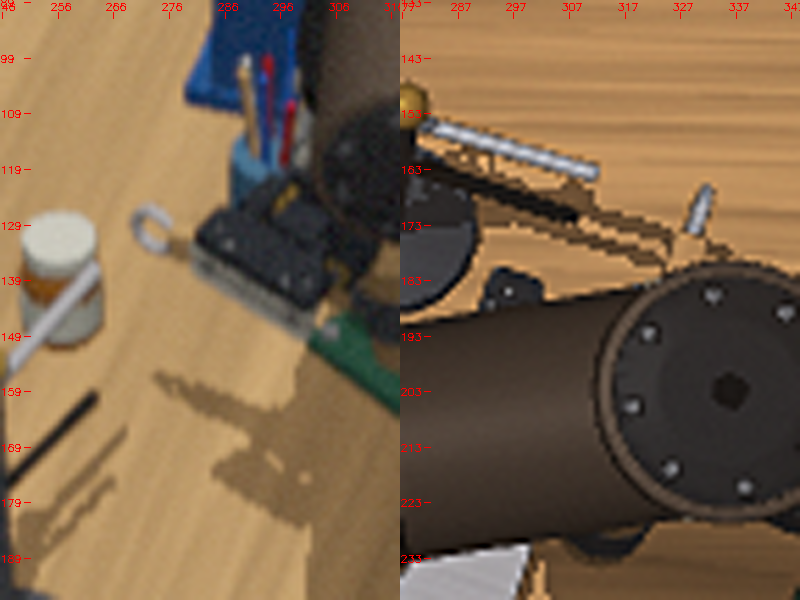

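The picture shows the ring at side (272.9,129.5) and edge-on at top (330.5,170.3). The peg tip is at side (263,136.7) and top (312,163.5). Now the numeric fix.

```bash
cat > ring.py <<'E'
from h import *
def gray(c,box,lo,tol):
    I=c['img'].astype(int);m=np.zeros(I.shape[:2],bool);u0,u1,v0,v1=box
    m[v0:v1,u0:u1]=((I.max(2)-I.min(2)<tol)&(I.sum(2)>lo))[v0:v1,u0:u1];return np.argwhere(m)[:,::-1].astype(np.float32)
def plane(c,L):
    o,a=ray(c,L[2:]-L[:2]*4);_,b=ray(c,L[2:]+L[:2]*4);return o,np.cross(a,b)
def hit(c,uv,pl):
    o,d=ray(c,uv);return o+d*((pl[0]-o)@pl[1]/(d@pl[1]))
def ring(s,t,sb,tb):
    a=gray(s,sb,330,75);b=gray(t,tb,330,60)
    h=cv2.convexHull(a);e=cv2.fitEllipse(h); L=cv2.fitLine(b,2,0,.01,.01).ravel()
    print('ring px',len(a),e,len(b),L,b.min(0),b.max(0))
    return hit(s,e[0],plane(t,L)),hit(s,a.mean(0),plane(t,L))
E
python3 - <<'E'
from ring import *
s=np.load('side8.npz');t=np.load('top8.npz')
p=np.array([.4723,-.1538,.272])
R=ring(s,t,(268,278,124,136),(327,335,164,176));print('ring',R,'rel tcp',R[0]-p)
b=gray(t,(284,314,152,168),330,60);L=cv2.fitLine(b,2,0,.01,.01).ravel();e=(b-L[2:])@L[:2];tt=L[2:]+L[:2]*(e.max()+.4);print('top peg',L,tt)
a=gray(s,(250,265,133,150),300,60)
a=a[(abs((a[:,1]-136.7)+ (a[:,0]-263)*1.12)<5)];M=cv2.fitLine(a,2,0,.01,.01).ravel();e=(a-M[2:])@M[:2];print('side peg',len(a),M,a.min(0),a.max(0))
pl=plane(t,L)
for uv in ((263,136.7),):print('tip side∩topplane',hit(s,uv,pl))
print('tip two',two(t,tt,s,(263,136.7)))
# peg line: intersection of two planes
P2=plane(s,M);d=np.cross(pl[1],P2[1]);d/=np.linalg.norm(d);X=np.linalg.lstsq(np.stack([pl[1],P2[1],d]),[pl[0]@pl[1],P2[0]@P2[1],d@[.6,-.12,.26]],rcond=None)[0];print('peg',X,d, np.degrees(np.arctan2(d[0],-d[1])),np.degrees(np.arcsin(d[2])))
E
```

```text
ring px 60 ((273.32635498046875, 129.8614501953125), (7.929892063140869, 11.277244567871094), 148.8390655517578) 18 [ 2.8665838e-01 -9.5803285e-01  3.3072223e+02  1.7055556e+02] [329. 166.] [332. 174.]
ring (array([ 0.58211812, -0.18969154,  0.24735531]), array([ 0.58355739, -0.19006987,  0.24788989])) rel tcp [ 0.10981812 -0.03589154 -0.02464469]
top peg [9.6050042e-01 2.7827844e-01 2.9768353e+02 1.5967088e+02] [312.43265 163.94403]
side peg 98 [  0.6193762  -0.7850943 257.34692   142.7449   ] [250. 133.] [264. 149.]
tip side∩topplane [ 0.59548441 -0.11997203  0.2752529 ]
tip two (array([ 0.59787596, -0.13263668,  0.26228347]), np.float64(0.003830943505531909))
peg [ 0.59581288 -0.11034484  0.28289939] [-0.33544255 -0.88844983  0.31326539] -20.684498349493662 18.25612862753297
```

{"api": "arm_command", "payload": {"travel": [[0.001,0,-0.03],[0.002,0,-0.06],[0.003,-0.001,-0.096],[0.003,-0.001,-0.096],[0.003,-0.001,-0.096],[0.003,-0.001,-0.096]], "delta_rot": [[-0.033,-0.106,0],[-0.066,-0.212,0],[-0.099,-0.318,0],[-0.099,-0.318,0],[-0.099,-0.318,0],[-0.099,-0.318,0]]}}

```text
time_s: 22.72
tcp_pos: [0.4871, -0.172, 0.266]
eef_rot: [178.5, 35.9, 162.8]
contact_force: [0.3, 0.4, -5.0]
gripper_width: 0.0193
gripper_force: 60.0
```

{"api": "arm_command", "payload": {"travel": [[0.008,0.025,0],[0.016,0.05,0],[0.02,0.064,0],[0.02,0.064,0],[0.02,0.064,0]], "delta_rot": [[0,0,0],[0,0,0],[0,0,0],[0,0,0],[0,0,0]]}}

```text
time_s: 23.35
tcp_pos: [0.4992, -0.1408, 0.2708]
eef_rot: [178.4, 35.7, 162.8]
contact_force: [-0.4, -0.5, -4.1]
gripper_width: 0.0194
gripper_force: 60.0
```

```bash
python3 - <<'E'
from ring import *
s=cap('side');t=cap('top');np.savez('side9.npz',**s);np.savez('top9.npz',**t)
st=r.get_state();p=st['tcp_pos'];print({k:np.round(st[k],4) for k in('time_s','tcp_pos','eef_rot','joints','contact_force')})
q=p+np.array([.955,-.297,0])*.1115+[0,0,.038];a,b=proj(s,q).astype(int),proj(t,q).astype(int);print('pred',q,a,b)
for c,w in((s,a),(t,b)):
    I=c['img'].astype(int)[w[1]-10:w[1]+11,w[0]-12:w[0]+13];sat=I.max(2)-I.min(2);print(w-[12,10]);print('\n'.join(''.join('#' if x<45 and y>330 else '+' if x<75 and y>300 else '.' for x,y in zip(A,B)) for A,B in zip(sat,I.sum(2))))
E
```

```text
{'time_s': np.float64(23.45), 'tcp_pos': array([ 0.4993, -0.141 ,  0.271 ]), 'eef_rot': array([178.3565,  35.7625, 162.7726]), 'joints': array([   8.6263,  -14.7037,  -58.2317,   46.4797,  -18.4042, -156.2919]), 'contact_force': array([-0.6539, -0.5044, -3.4057])}
pred [ 0.60573536 -0.17410188  0.30902787] [265 117] [328 156]
[253 107]
.........................
.........................
.........................
.........................
.........................
.........................
.........................
.........+++.............
........+###++...........
.......+######+..........
......+########+.........
.......#+#++###+.........
.......###..+###++.......
.......###+..+##++.......
.......+###+++#++........
........+######..........
.........+####++.........
..........++##..+........
............++...+.......
..+++.........+....+.....
+######++......++...+....
[316 146]
.........................
.........................
.........................
.........................
.........................
.........................
.............++..........
.............#...........
.............##..........
............##...........
............##...........
............##+..........
...........###...........
...........##............
...........##............
..........##+............
..........##.............
.........................
.........................
.........................
.........................
```

The tilt is limited because joint 3 is at its end. I'll go back to about 22° of tool tilt with the ring 25 mm short of the peg tip.

{"api": "arm_command", "payload": {"travel": [[-0.009,0.0,0.072],[-0.009,0.0,0.072],[-0.009,0.0,0.072],[-0.009,0.0,0.072],[-0.009,0.0,0.072]], "delta_rot": [[0.059,0.191,0],[0.059,0.191,0],[0.059,0.191,0],[0.059,0.191,0],[0.059,0.191,0]]}}

```text
time_s: 24.08
tcp_pos: [0.4942, -0.1415, 0.3063]
eef_rot: [178.4, 17.8, 162.7]
contact_force: [0.1, 0.7, -5.2]
gripper_width: 0.0195
gripper_force: 60.0
```

```bash
cat > look.py <<'E'
from ring import *
import sys
def look(n,ra,save=True):
    s=cap('side');t=cap('top');np.savez(f'side{n}.npz',**s);np.savez(f'top{n}.npz',**t)
    st=r.get_state();p=st['tcp_pos'];print({k:np.round(st[k],4).tolist() for k in('time_s','tcp_pos','eef_rot','joints','contact_force')})
    q=p+np.array([.955,-.297,0])*.118*np.cos(ra)+[0,0,.118*np.sin(ra)];a,b=proj(s,q).astype(int),proj(t,q).astype(int);print('pred',q.round(4))
    for c,w in((s,a),(t,b)):
        I=c['img'].astype(int)[w[1]-14:w[1]+15,w[0]-24:w[0]+20];sat=I.max(2)-I.min(2);print(w-[24,14]);print('\n'.join(''.join('#' if x<45 and y>330 else '+' if x<75 and y>300 else '.' for x,y in zip(A,B)) for A,B in zip(sat,I.sum(2))))
if __name__=='__main__': look(sys.argv[1],float(sys.argv[2]))
E
python3 look.py 10 0.02
```

```text
{'time_s': 24.175, 'tcp_pos': [0.4938, -0.1414, 0.3064], 'eef_rot': [178.4248, 17.789, 162.7644], 'joints': [10.9595, -8.0546, -30.0304, 8.7831, -51.8417, -122.3998], 'contact_force': [-0.0552, 0.0816, -4.0252]}
pred [ 0.6064 -0.1764  0.3088]
[241 103]
......................................#.....
......................................+.....
............................................
............................................
......................................#.....
......................................+++++.
..........................................++
............................................
............................................
............................................
............................................
......................+++...................
....................++###++.................
....................#######+................
....................#++#####................
....................#.+++###+...........+++.
....................###..+##+..........+....
....................###+..++.........++.....
....................+###++++.........
[... 1072 characters left out ...]
.....##..................
........................##+.................
.......................###..................
......................####..................
......................###...................
......................###...................
##+...................##....................
######................##....................
########.............+......................
..+#####....................................
............................................
............................................
.........................+..................
............................................
............................................
............................................
```

```bash
python3 - <<'E'
from ring import *
s=np.load('side10.npz');t=np.load('top10.npz');p=np.array([.4938,-.1414,.3064])
R=ring(s,t,(260,270,113,125),(325,332,154,164));print(R,R[0]-p)
X=R[0]; d=np.array([.955,-.297,0]);q=np.array([-.297,-.955,0]);print('lat',X@d,'long',X@q)
b=gray(t,(284,316,152,168),330,60);b=b[b[:,0]<314];L=cv2.fitLine(b,2,0,.01,.01).ravel();print(L,b.max(0))
E
```

```text
ring px 66 ((264.7210388183594, 119.01265716552734), (8.574679374694824, 10.928088188171387), 154.16378784179688) 21 [  0.35466897  -0.93499196 328.42856    158.4762    ] [327. 155.] [330. 162.]
(array([ 0.60751533, -0.1762821 ,  0.30003886]), array([ 0.60759284, -0.17628555,  0.30059236])) [ 0.11371533 -0.0348821  -0.00636114]
lat 0.6325329244040394 long -0.012082650072685193
[9.6050042e-01 2.7827844e-01 2.9768353e+02 1.5967088e+02] [312. 164.]
```

{"api": "arm_command", "payload": {"travel": [[-0.016,0.022,-0.035],[-0.032,0.045,-0.07],[-0.032,0.045,-0.07],[-0.032,0.045,-0.07],[-0.032,0.045,-0.07]], "delta_rot": [[0,0,0],[0,0,0],[0,0,0],[0,0,0],[0,0,0]]}}

```text
time_s: 24.8
tcp_pos: [0.4795, -0.1185, 0.2731]
eef_rot: [178.3, 17.9, 162.8]
contact_force: [0.4, 0.2, -4.2]
gripper_width: 0.0195
gripper_force: 60.0
```

```bash
python3 look.py 11 -0.05
```

```text
{'time_s': 24.9, 'tcp_pos': [0.4794, -0.1184, 0.2728], 'eef_rot': [178.3442, 17.8387, 162.7639], 'joints': [14.9592, -9.1297, -36.1425, 10.8591, -47.4102, -128.2033], 'contact_force': [-0.0674, -0.2287, -4.5357]}
pred [ 0.5919 -0.1534  0.2669]
[243 118]
............................................
............................................
............................................
............................................
............................................
............................................
............................................
............................................
...........+++++............................
.........++######++...++....................
+.......+##########+.+###+..................
+......+############+######+................
+......##############+######+...............
+.....+##############+#.+####...............
+.....+################..+##+............+..
......+################+..+#............+.+.
+.....+#############+####+++................
.......+############++#####.++........+.....
........#############.+####...+++...
[... 1073 characters left out ...]
.....##..................
.......................+##..................
.......................###..................
......................+###..................
......................###...................
......................###+..................
.......................#....................
............................................
............................................
.........................+..................
............................................
............................................
............................................
............................................
............................................
............................................
```

```bash
python3 - <<'E'
from ring import *
s=np.load('side11.npz');t=np.load('top11.npz');p=np.array([.4794,-.1184,.2728])
R=ring(s,t,(264,272,127,138),(317,322,160,171));X=R[0];print(R,X-p)
c,si=np.cos(np.radians(6.5)),np.sin(np.radians(6.5))
dirp=np.array([-.297*c,-.955*c,si])
for T in (np.array([.5979,-.1326,.2623]),np.array([.597,-.131,.260])):
    for k in (-.11,-.06,-.03,0,.022): print(k,'side',proj(s,T+dirp*k).round(1),'top',proj(t,T+dirp*k).round(1))
    w=X-T;l=w@dirp;print('ring along',l,'off',(w-l*dirp).round(4))
# side peg centres per row
I=s['img'].astype(int)
for v in range(139,150):
    row=I[v];m=[u for u in range(248,265) if row[u].max()-row[u].min()<45 and row[u].sum()>330];print(v,m[:1],m[-1:],np.mean(m) if m else None)
E
```

```text
ring px 60 ((267.0718688964844, 132.03472900390625), (8.190089225769043, 10.690689086914062), 166.7646026611328) 21 [  0.32432428  -0.945946   319.         166.04762   ] [317. 161.] [321. 170.]
(array([ 0.59220787, -0.15279537,  0.26744878]), array([ 0.59184538, -0.15268003,  0.26736016])) [ 0.11280787 -0.03439537 -0.00535122]
-0.11 side [243.7 159.4] top [277.3 153. ]
-0.06 side [252.9 149. ] top [293.2 157.7]
-0.03 side [258.3 142.9] top [302.7 160.5]
0 side [263.5 136.9] top [312.4 163.3]
0.022 side [267.4 132.5] top [319.5 165.4]
ring along 0.021425158492738072 off [0.0006 0.0001 0.0027]
-0.11 side [243.8 160.3] top [276.8 153.5]
-0.06 side [253.  149.9] top [292.6 158.1]
-0.03 side [258.4 143.8] top [302.1 160.9]
0 side [263.7 137.8] top [311.8 163.8]
0.022 side [267.5 133.4] top [318.9 165.9]
ring along 0.02293812192285571 off [ 0.002  -0.      0.0049]
139 [259] [262] 260.5
140 [258] [262] 260.0
141 [257] [261] 259.0
142 [250] [260] 256.6666666666667
143 [250] [259] 256.0
144 [250] [263] 256.6923076923077
145 [250] [263] 256.5
146 [250] [263] 256.5
147 [251] [262] 256.5
148 [251] [261] 256.0
149 [250] [260] 255.0
```

Relative to the peg axis the ring is off by about (0.6, 0.1, 1–2.7) mm, which is good. I'll thread it on slowly.

{"api": "arm_command", "payload": {"travel": [[0.003,0.01,-0.003],[0.006,0.02,-0.004],[0.009,0.03,-0.005],[0.012,0.04,-0.006],[0.015,0.049,-0.008],[0.018,0.058,-0.009],[0.021,0.066,-0.01],[0.021,0.066,-0.01]], "delta_rot": [[0,0,0],[0,0,0],[0,0,0],[0,0,0],[0,0,0],[0,0,0],[0,0,0],[0,0,0]]}}

```text
time_s: 25.9
tcp_pos: [0.4896, -0.085, 0.2672]
eef_rot: [178.4, 17.8, 162.8]
contact_force: [-0.3, 0.1, -3.9]
gripper_width: 0.0196
gripper_force: 60.0
```

```bash
python3 look.py 12 -0.05
```

```text
{'time_s': 26.0, 'tcp_pos': [0.4895, -0.0852, 0.2673], 'eef_rot': [178.3642, 17.7906, 162.7984], 'joints': [19.6199, -8.482, -37.0753, 12.7053, -46.7481, -134.101], 'contact_force': [-0.3324, -0.5403, -3.9983]}
pred [ 0.602  -0.1202  0.2614]
[237 125]
....++......................................
.....+...........+++++......................
.....+.........++######++...................
.....+........+##########+..................
......+......+############..................
......+.....+#############+.................
......+.....+#############+.................
......+.....+#############+.................
......+.....+#############+.................
......+......#############+.................
.............#############+.................
.....+........#############.................
...............############+................
....+...........#####..#####+...............
...+........+.......+#######+...............
..+.........+.......+####.##+..............+
............+.......#####.++...........++++.
............+#.....########+..........+.....
............+#+...+####+###.+++.......
[... 1071 characters left out ...]
#....##..................
..............#########.##..................
.................+#####.##..................
....................+#+##..##...............
.......................##.###...............
......................##+...................
......................##....................
......................##....................
............................................
............................................
............................................
............................................
.........................+..................
............................................
............................................
................+...........................
```

{"api": "arm_command", "payload": {"travel": [[0.004,0.013,-0.002],[0.008,0.026,-0.003],[0.012,0.039,-0.005],[0.015,0.048,-0.006],[0.018,0.057,-0.007],[0.018,0.057,-0.007]], "delta_rot": [[0,0,0],[0,0,0],[0,0,0],[0,0,0],[0,0,0],[0,0,0]]}}

```text
time_s: 26.75
tcp_pos: [0.4986, -0.0564, 0.2637]
eef_rot: [178.4, 17.8, 162.8]
contact_force: [-0.3, -0.3, -4.6]
gripper_width: 0.0194
gripper_force: 60.0
```

{"api": "arm_command", "payload": {"travel": [[0,0,-0.006],[0,0,-0.012],[0,0,-0.012]], "delta_rot": [[0,0,0],[0,0,0],[0,0,0]]}}

```text
time_s: 27.12
tcp_pos: [0.4993, -0.0566, 0.2586]
eef_rot: [178.3, 17.9, 162.8]
contact_force: [2.3, 0.7, -0.9]
gripper_width: 0.0195
gripper_force: 60.0
```

The ring bears on the peg, since the wrist force went from −4.6 to −0.9 N. With a lighter grip I'll lower the head around the peg, letting the handle pivot in the pads.

{"api": "arm_command", "payload": {"travel": [[0,0,0],[0.001,0,-0.018],[0.003,-0.001,-0.037],[0.007,-0.002,-0.055],[0.011,-0.003,-0.073],[0.018,-0.005,-0.09],[0.025,-0.008,-0.107],[0.025,-0.008,-0.107]], "delta_rot": [[0,0,0],[0,0,0],[0,0,0],[0,0,0],[0,0,0],[0,0,0],[0,0,0],[0,0,0]], "newtons": 10}}

```text
time_s: 28.12
tcp_pos: [0.5113, -0.0609, 0.2037]
eef_rot: [178.4, 17.8, 162.8]
contact_force: [2.5, -0.1, -5.7]
gripper_width: 0.0201
gripper_force: 10.0
```

```bash
python3 look.py 13 0.42
```

```text
{'time_s': 28.225, 'tcp_pos': [0.5111, -0.0608, 0.2042], 'eef_rot': [178.376, 17.7819, 162.7871], 'joints': [21.5943, -2.9386, -42.5671, 16.5344, -36.4871, -140.6885], 'contact_force': [2.0324, -1.0017, -5.1914]}
pred [ 0.614  -0.0928  0.2523]
[231 132]
............+.....+#############+...........
............+.....+#############+...........
............+......#############+...........
...................#############+...........
...........+........#############...........
..........+.........+############+..........
..........+...........###########+..........
.........+.................+#####+..........
........+.........+.....+..#####.+..........
..................+...#########..+..........
.....+............+#..########..#+..........
...++.............+#++#+######.##+..........
..................+##############+..........
..................+##############+..........
..................+##############+..........
...................############+............
...................+##########+.............
...................##########+..............
..................+####.+...++......
[... 1073 characters left out ...]
#.....#+.................
.............+#########+.##.................
.................#########+.................
....................######..##..............
........................##..#####+..........
.......................###..#########.......
.......................##.....+########.....
.......................##.........####+.....
.......................##...................
......................#.....................
............................................
............................................
............................................
............................................
............................................
............................................
```

{"api": "arm_command", "payload": {"travel": [[0.008,-0.002,-0.016],[0.018,-0.005,-0.032],[0.029,-0.009,-0.046],[0.041,-0.013,-0.06],[0.051,-0.016,-0.07],[0.062,-0.019,-0.079],[0.062,-0.019,-0.079]], "delta_rot": [[0,0,0],[0,0,0],[0,0,0],[0,0,0],[0,0,0],[0,0,0],[0,0,0]]}}

```text
time_s: 29.1
tcp_pos: [0.5427, -0.0703, 0.1647]
eef_rot: [178.4, 17.8, 162.8]
contact_force: [3.3, 0.1, -2.8]
gripper_width: 0.02
gripper_force: 10.0
```

{"api": "arm_command", "payload": {"travel": [[0,0,0],[0,0,0],[0,0,0],[0,0,0]], "delta_rot": [[0,0,0],[0,0,0],[0,0,0],[0,0,0]], "grip": 0.5}}

```text
time_s: 29.6
tcp_pos: [0.5419, -0.0702, 0.165]
eef_rot: [178.3, 17.8, 162.8]
contact_force: [-0.4, -0.8, 0.3]
gripper_width: 0.0434
gripper_force: 0.0
```

{"api": "arm_command", "payload": {"travel": [[-0.02,0.006,0.03],[-0.04,0.012,0.06],[-0.08,0.02,0.12],[-0.12,0.03,0.2],[-0.16,0.03,0.28],[-0.16,0.03,0.36],[-0.16,0.03,0.4],[-0.16,0.03,0.4]], "delta_rot": [[0,0,0],[0,0,0],[0,0,0],[0,0,0],[0,0,0],[0,0,0],[0,0,0],[0,0,0]]}}

```text
time_s: 30.6
tcp_pos: [0.4625, -0.055, 0.3665]
eef_rot: [178.2, 17.9, 162.8]
contact_force: [-0.2, -0.5, -0.5]
gripper_width: 0.0434
gripper_force: 0.0
```

```bash
python3 - <<'E'
from h import *
s=cap('side');t=cap('top');np.savez('sideA.npz',**s);np.savez('topA.npz',**t)
st=r.get_state();print(st['time_s'],st['tcp_pos'].round(3),st['contact_force'].round(1))
# expected hanging: ring ~40mm in from tip, lean 8deg, head at -x side
d=np.array([.955,-.297,0]);q=np.array([-.297,-.955,0]);ring=np.array([.597,-.131,.260])-q*.045+[0,0,-.010]
a=np.radians(8);head=ring-d*.176*np.sin(a)-np.array([0,0,.176*np.cos(a)])
print('head',head,[proj(c,head).round(1) for c in(s,t)],[proj(c,ring).round(1) for c in(s,t)])
# print tan/dark classes around head in both
for c in (s,t):
    w=proj(c,head).astype(int);I=c['img'].astype(int)[w[1]-20:w[1]+16,w[0]-24:w[0]+24];b=I.sum(2)
    print(w-[24,20]);print('\n'.join(''.join('@' if y<160 else 'o' if y<260 else '#' if x<45 and y>330 else '-' if y<370 else '.' for x,y in zip(A,B)) for A,B in zip(I.max(2)-I.min(2),b)))
E
```

```text
30.7 [ 0.462 -0.055  0.364] [-0.4 -0.  -1. ]
head [ 0.58697279 -0.08075014  0.07571282] [array([262.6, 186.5]), array([290.6, 180.4])] [array([255.7, 148. ]), array([297.1, 159.9])]
[238 166]
...-@@o@o........o--------....-.................
...-@@@@o.......oo--------...--.................
...-o@@@o......-@@o--------.--..................
...-o@@@o.....o@@o-----------...................
#...o@@@o....o@@-.----------....................
##..o@o@o...o@@-..---------.....................
.#..o@@@o-.o@@-...---------.....................
.#..o@@@o-o@@-.....--------.....................
.#..o@@@o@@@-......---------....................
.#..o@@o@@@o.......----------...................
##..o@@@@@o......------------...................
##..o@oo@o......-..----------...................
-##.-@@oo-.....-...----------...................
#-##-o@o@-....-....----------...................
####-o@@o-....-....#------ooo--.................
.###-@@@@-..--....--oooo--oo#--.................
....-@@o@o.---....-oooooo-o-....................
....-@@ooo.----..-ooooooo-#......---............
.....@@@@o.-------ooooo---
[... 1929 characters left out ...]
oooooooooooooo
-ooooooooooooooooo@o@o-oo@@@@@@@@ooooooooooooooo
@ooooooooooooooooo@---....-o@@@@@ooooooooooooooo
@-oooo@@ooooooooooo---......-@@@@oooooooooooo...
@o-ooo@@@@@oooooooo---.....---o@oooooooooo......
@@@@oo@@@@@@@@o@@@---.....----o@ooooooooo.......
@@@o@o@@@@@@@@@@@@--......---oooooooooooo.......
@@@@#o@@@@@@@@@@@@oooo@-..---o@oooooooooo.......
@@@oo@@@@@@@@@@@@@oooooooo---o@oooooooooo.......
@@@@@@@@@@@@@@@@@o.ooooooooo-ooooooooooo........
@@@@@@@@@@@@@@@@@@-.o-ooooooooooooooooo.........
.-o@@@@@@@@@@@@@@ooo@@@@@@@oooooooooooo.........
...o@@@@@@@@@@@@@@@@@@@@@@@@@oooooooooo.........
...o@@@@@@@@@@@@@@@@@@@@@@@@@@@@oooo@@@.........
...@@@@@@@@@@@@@@@@@@@@@@@@@@@@@@o--@@@@@-......
```

The mallet hangs upright, with its head at side about (258,186) and a prediction of (262.6,186.5) for hanging. I'll wait and check that it is still.

{"api": "arm_command", "payload": {"travel": [[0,0,0],[0,0,0],[0,0,0],[0,0,0],[0,0,0],[0,0,0],[0,0,0],[0,0,0],[0,0,0],[0,0,0],[0,0,0],[0,0,0],[0,0,0],[0,0,0],[0,0,0],[0,0,0],[0,0,0],[0,0,0],[0,0,0],[0,0,0]], "delta_rot": [[0,0,0],[0,0,0],[0,0,0],[0,0,0],[0,0,0],[0,0,0],[0,0,0],[0,0,0],[0,0,0],[0,0,0],[0,0,0],[0,0,0],[0,0,0],[0,0,0],[0,0,0],[0,0,0],[0,0,0],[0,0,0],[0,0,0],[0,0,0]]}}

```text
time_s: 33.2
tcp_pos: [0.462, -0.0553, 0.3648]
eef_rot: [178.4, 17.8, 162.8]
contact_force: [-0.5, -0.2, -0.3]
gripper_width: 0.0435
gripper_force: 0.0
```

```bash
python3 - <<'E'
from h import *
a=[cap('side')['img'].astype(int) for _ in range(4)]; t=cap('top')
box=(slice(130,215),slice(235,285))
A0=np.load('sideA.npz')['img'].astype(int)
def d(x,y): 
    f=lambda z:cv2.GaussianBlur(z.astype(np.float32),(0,0),1); e=abs(f(x)-f(y)).sum(2)[box]; return e.max().round(1),int((e>40).sum())
print('noise between frames',d(a[0],a[1]),d(a[0],a[3]),'vs earlier',d(a[0],A0))
s0=np.load('side0.npz')['img'].astype(int)
e=abs(s0-a[0]).sum(2)[110:160,310:350];print('stand diff',(e>90).sum(), a[0][120:134,330].sum(1),s0[120:134,330].sum(1))
print(r.get_state()['time_s'],r.get_state()['contact_force'].round(1))
E
```

```text
noise between frames (np.float32(10.0), 0) (np.float32(7.1), 0) vs earlier (np.float32(30.5), 0)
stand diff 682 [468 460 469 470 465 478 497 509 506 516 505 418 255 257] [480 477 477 471 470 483 504 520 525 530 529 470 355 334]
33.45 [ 0.1  0.7 -0.2]
```

```bash
python3 -c "
from plant import close_job
print(close_job())"
```

```text
the job is handed in; nothing more can be done
None
```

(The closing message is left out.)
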